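# Refit the filter cartridges of the bench dust extractor

## Task

Fit the fresh filter cartridges into the bench dust extractor: turn both quarter-turn fasteners on the shut cover to unlocked, swing the cover up until it stands upright, and set every loose cartridge, collar up, fully down on a spindle of its own. Then swing the cover fully shut and turn both fasteners back to locked. Leave the other things on the bench where they are.

Things in the scene. Friction and masses are not known exactly. Their poses are not given: they have to be found in the camera images.
- filter_box: pale blue-grey filter box of the dust extractor, fixed to the bench, 250 x 170 x 90 mm, walls 6 mm; origin at the centre of its underside, z up, x along the row of four spindles, away from the robot, y towards the cover's hinge. A 14 mm lip lines the top of its -y wall; the opening left is 238 x 144 mm. Yaw varies by 15 degrees. A hose port sticks out 30 mm at its +x end.
- cover (a joint): hinge of the cover, an aluminium plate 250 x 170 x 8 mm, 0.4 kg, on top of the box (shut: top face 98.5 mm over the bench); 0 = shut, 1.57 = upright, stop at 1.75. The hinge runs along the box's x at its +y rim; the free edge (-y) swings up and over to +y. The stiff hinge (0.5 N m friction) holds the cover wherever it is left.
- cover_handle (a point): middle of the cover's handle: a round 10 mm steel bar, 76 mm long, parallel to the hinge, its centre 40 mm off the cover's top face and 151 mm from the hinge line (19 mm inside the free edge). The point's axes turn with the cover: x along the bar, z out of the cover's face, -y towards the free edge.
- cover_hinge (a point): point on the hinge line, at the middle of the cover's length, 90.5 mm over the bench; axes turn with the cover: x along the hinge, parallel to the box's x. With the cover shut the handle bar lies 151 mm to -y and 48 mm above this point.
- fastener_near (a joint): quarter-turn fastener at the cover's -x (robot's) end: 0 = locked (wing square to the cover's free edge, hidden cam under the box's lip), 1.57 = unlocked (wing parallel to that edge). Unlock counter-clockwise seen from above. Starts at 0 to 0.12. Below about 1.2 the cam catches the lip: the cover can neither lift nor shut past it. Friction 0.08 N m; it stays where left.
- fastener_near_grip (a point): point on that fastener's turning axis, 24 mm above the cover's top face, at the height to grip. The black wing is 10 mm thick, 36 mm long, and rises from 5 to 35 mm above the cover's top face. The axes turn with the wing: y along it (36 mm), x across it (10 mm), z out of the cover.
- fastener_far (a joint): quarter-turn fastener at the cover's +x (far) end: 0 = locked (wing square to the cover's free edge, hidden cam under the box's lip), 1.57 = unlocked (wing parallel to that edge). Unlock counter-clockwise seen from above. Starts at 0 to 0.12. Below about 1.2 the cam catches the lip: the cover can neither lift nor shut past it. Friction 0.08 N m; it stays where left.
- fastener_far_grip (a point): point on that fastener's turning axis, 24 mm above the cover's top face, at the height to grip. The black wing is 10 mm thick, 36 mm long, and rises from 5 to 35 mm above the cover's top face. The axes turn with the wing: y along it (36 mm), x across it (10 mm), z out of the cover.
- seat0 (a point): centre of the rubber seat at the foot of the nearest (-x) of the four spindles in the box, 10 mm over the bench; z up. A cartridge's underside rests here. The spindle is a 9 mm steel pin that rises 52 mm above this point, the last 6 mm tapered to 4 mm. Spindles stand 58 mm apart in a row along the middle of the box.
- seat1 (a point): centre of the rubber seat at the foot of the second of the four spindles in the box, 10 mm over the bench; z up. A cartridge's underside rests here. The spindle is a 9 mm steel pin that rises 52 mm above this point, the last 6 mm tapered to 4 mm. Spindles stand 58 mm apart in a row along the middle of the box.
- seat2 (a point): centre of the rubber seat at the foot of the third of the four spindles in the box, 10 mm over the bench; z up. A cartridge's underside rests here. The spindle is a 9 mm steel pin that rises 52 mm above this point, the last 6 mm tapered to 4 mm. Spindles stand 58 mm apart in a row along the middle of the box.
- seat3 (a point): centre of the rubber seat at the foot of the farthest (+x) of the four spindles in the box, 10 mm over the bench; z up. A cartridge's underside rests here. The spindle is a 9 mm steel pin that rises 52 mm above this point, the last 6 mm tapered to 4 mm. Spindles stand 58 mm apart in a row along the middle of the box.
- cartridge0: loose filter cartridge (absent in some starts), 80 g, standing upright on the bench at the start: a white pleated drum 50 mm across and 40 mm high with a grey collar on top, 26 mm across and 24 mm high (64 mm in all); a 16 mm bore runs right through. Origin at the centre of its underside, z up through the collar. It can be gripped by the collar.
- cartridge1: loose filter cartridge (absent in some starts), 80 g, standing upright on the bench at the start: a white pleated drum 50 mm across and 40 mm high with a grey collar on top, 26 mm across and 24 mm high (64 mm in all); a 16 mm bore runs right through. Origin at the centre of its underside, z up through the collar. It can be gripped by the collar.
- cartridge2: loose filter cartridge (absent in some starts), 80 g, standing upright on the bench at the start: a white pleated drum 50 mm across and 40 mm high with a grey collar on top, 26 mm across and 24 mm high (64 mm in all); a 16 mm bore runs right through. Origin at the centre of its underside, z up through the collar. It can be gripped by the collar.
- cartridge3: loose filter cartridge (absent in some starts), 80 g, standing upright on the bench at the start: a white pleated drum 50 mm across and 40 mm high with a grey collar on top, 26 mm across and 24 mm high (64 mm in all); a 16 mm bore runs right through. Origin at the centre of its underside, z up through the collar. It can be gripped by the collar.
- dropper: bystander: small white plastic bottle, 36 mm across, 85 mm tall; origin at the centre of its underside. Leave it.
- bur_stand: bystander: low round green stand with steel burs, 68 mm across, 57 mm high; origin at the centre of its underside. Leave it.
- wax_jar: bystander: squat jar, 56 mm across, 45 mm tall; origin at the centre of its underside. Leave it.

How it is judged (in metres and radians):
On the way, in this order (a step that is already met when the one before it is completed fails the run):
1. both fasteners unlocked with the cover still shut (value of joint each of fastener_near, fastener_far above 1.2 rad and value of joint cover below 0.08 rad), for 0.2 s.
2. cover swung up to upright (to within about 10 degrees, or beyond) (value of joint cover above 1.4 rad), for 0.2 s.
3. every cartridge upright and fully down on a spindle, cover still open (((horizontal distance between cartridge0 and seat0 below 0.007 m and z of cartridge0 in the frame of seat0 between -0.005 and 0.005 m and angle between cartridge0's own z axis and vertical below 0.12 rad) or (horizontal distance between cartridge0 and seat1 below 0.007 m and z of cartridge0 in the frame of seat1 between -0.005 and 0.005 m and angle between cartridge0's own z axis and vertical below 0.12 rad) or (horizontal distance between cartridge0 and seat2 below 0.007 m and z of cartridge0 in the frame of seat2 between -0.005 and 0.005 m and angle between cartridge0's own z axis and vertical below 0.12 rad) or (horizontal distance between cartridge0 and seat3 below 0.007 m and z of cartridge0 in the frame of seat3 between -0.005 and 0.005 m and angle between cartridge0's own z axis and vertical below 0.12 rad)) and ((horizontal distance between cartridge1 and seat0 below 0.007 m and z of cartridge1 in the frame of seat0 between -0.005 and 0.005 m and angle between cartridge1's own z axis and vertical below 0.12 rad) or (horizontal distance between cartridge1 and seat1 below 0.007 m and z of cartridge1 in the frame of seat1 between -0.005 and 0.005 m and angle between cartridge1's own z axis and vertical below 0.12 rad) or (horizontal distance between cartridge1 and seat2 below 0.007 m and z of cartridge1 in the frame of seat2 between -0.005 and 0.005 m and angle between cartridge1's own z axis and vertical below 0.12 rad) or (horizontal distance between cartridge1 and seat3 below 0.007 m and z of cartridge1 in the frame of seat3 between -0.005 and 0.005 m and angle between cartridge1's own z axis and vertical below 0.12 rad)) and ((horizontal distance between cartridge2 and seat0 below 0.007 m and z of cartridge2 in the frame of seat0 between -0.005 and 0.005 m and angle between cartridge2's own z axis and vertical below 0.12 rad) or (horizontal distance between cartridge2 and seat1 below 0.007 m and z of cartridge2 in the frame of seat1 between -0.005 and 0.005 m and angle between cartridge2's own z axis and vertical below 0.12 rad) or (horizontal distance between cartridge2 and seat2 below 0.007 m and z of cartridge2 in the frame of seat2 between -0.005 and 0.005 m and angle between cartridge2's own z axis and vertical below 0.12 rad) or (horizontal distance between cartridge2 and seat3 below 0.007 m and z of cartridge2 in the frame of seat3 between -0.005 and 0.005 m and angle between cartridge2's own z axis and vertical below 0.12 rad)) and ((horizontal distance between cartridge3 and seat0 below 0.007 m and z of cartridge3 in the frame of seat0 between -0.005 and 0.005 m and angle between cartridge3's own z axis and vertical below 0.12 rad) or (horizontal distance between cartridge3 and seat1 below 0.007 m and z of cartridge3 in the frame of seat1 between -0.005 and 0.005 m and angle between cartridge3's own z axis and vertical below 0.12 rad) or (horizontal distance between cartridge3 and seat2 below 0.007 m and z of cartridge3 in the frame of seat2 between -0.005 and 0.005 m and angle between cartridge3's own z axis and vertical below 0.12 rad) or (horizontal distance between cartridge3 and seat3 below 0.007 m and z of cartridge3 in the frame of seat3 between -0.005 and 0.005 m and angle between cartridge3's own z axis and vertical below 0.12 rad)) and value of joint cover above 1 rad), for 0.2 s.
4. cover shut, fasteners still unlocked (value of joint cover below 0.05 rad and value of joint each of fastener_near, fastener_far above 1 rad), for 0.2 s.
At the end, for the whole second after the job is handed in: Every cartridge present stands on one of the spindles, its axis within 7 mm of the spindle's, its underside within 5 mm of the seat, upright within 7 degrees, at rest; the cover is shut (below 0.05 rad) and both fasteners are locked (below 0.3 rad) (((horizontal distance between cartridge0 and seat0 below 0.007 m and z of cartridge0 in the frame of seat0 between -0.005 and 0.005 m and angle between cartridge0's own z axis and vertical below 0.12 rad) or (horizontal distance between cartridge0 and seat1 below 0.007 m and z of cartridge0 in the frame of seat1 between -0.005 and 0.005 m and angle between cartridge0's own z axis and vertical below 0.12 rad) or (horizontal distance between cartridge0 and seat2 below 0.007 m and z of cartridge0 in the frame of seat2 between -0.005 and 0.005 m and angle between cartridge0's own z axis and vertical below 0.12 rad) or (horizontal distance between cartridge0 and seat3 below 0.007 m and z of cartridge0 in the frame of seat3 between -0.005 and 0.005 m and angle between cartridge0's own z axis and vertical below 0.12 rad)) and ((horizontal distance between cartridge1 and seat0 below 0.007 m and z of cartridge1 in the frame of seat0 between -0.005 and 0.005 m and angle between cartridge1's own z axis and vertical below 0.12 rad) or (horizontal distance between cartridge1 and seat1 below 0.007 m and z of cartridge1 in the frame of seat1 between -0.005 and 0.005 m and angle between cartridge1's own z axis and vertical below 0.12 rad) or (horizontal distance between cartridge1 and seat2 below 0.007 m and z of cartridge1 in the frame of seat2 between -0.005 and 0.005 m and angle between cartridge1's own z axis and vertical below 0.12 rad) or (horizontal distance between cartridge1 and seat3 below 0.007 m and z of cartridge1 in the frame of seat3 between -0.005 and 0.005 m and angle between cartridge1's own z axis and vertical below 0.12 rad)) and ((horizontal distance between cartridge2 and seat0 below 0.007 m and z of cartridge2 in the frame of seat0 between -0.005 and 0.005 m and angle between cartridge2's own z axis and vertical below 0.12 rad) or (horizontal distance between cartridge2 and seat1 below 0.007 m and z of cartridge2 in the frame of seat1 between -0.005 and 0.005 m and angle between cartridge2's own z axis and vertical below 0.12 rad) or (horizontal distance between cartridge2 and seat2 below 0.007 m and z of cartridge2 in the frame of seat2 between -0.005 and 0.005 m and angle between cartridge2's own z axis and vertical below 0.12 rad) or (horizontal distance between cartridge2 and seat3 below 0.007 m and z of cartridge2 in the frame of seat3 between -0.005 and 0.005 m and angle between cartridge2's own z axis and vertical below 0.12 rad)) and ((horizontal distance between cartridge3 and seat0 below 0.007 m and z of cartridge3 in the frame of seat0 between -0.005 and 0.005 m and angle between cartridge3's own z axis and vertical below 0.12 rad) or (horizontal distance between cartridge3 and seat1 below 0.007 m and z of cartridge3 in the frame of seat1 between -0.005 and 0.005 m and angle between cartridge3's own z axis and vertical below 0.12 rad) or (horizontal distance between cartridge3 and seat2 below 0.007 m and z of cartridge3 in the frame of seat2 between -0.005 and 0.005 m and angle between cartridge3's own z axis and vertical below 0.12 rad) or (horizontal distance between cartridge3 and seat3 below 0.007 m and z of cartridge3 in the frame of seat3 between -0.005 and 0.005 m and angle between cartridge3's own z axis and vertical below 0.12 rad)) and linear speed of each of cartridge0, cartridge1, cartridge2, cartridge3 below 0.02 m/s and value of joint cover below 0.05 rad and value of joint each of fastener_near, fastener_far below 0.3 rad); the robot touches nothing.
It fails at once if a bystander moved more than 30 mm (distance of any of dropper, bur_stand, wax_jar from where it was at the start of the episode above 0.03 m).
Of cartridge0, cartridge1, cartridge2, cartridge3 only 2 to 4 are there at a start; the rules pass over those that are not, and their reading is None.
At some moment in a run one of cartridge0, cartridge1, cartridge2, cartridge3 may be knocked a few centimetres aside while the robot is not near it.
It also fails if it takes over 210 s, if anything falls off the work surface, if the arm or the gripper's body presses on something with over 40 N, if the wrist force passes 120 N, or if a joint passes its speed limit or range.

## Robot

A 7-joint arm with a two-finger parallel gripper is mounted at the origin on the work surface. World frame = base frame: x ahead of the robot, y to its left, z up, the work surface at z = 0. Lengths are in m, angles in degrees, forces in N, time in s.
With the tool pointing down it reaches from about 0.425 to 0.875 m from the base axis. Payload 4.7 kg.
Tool frame: the origin (TCP) lies midway between the tips of the shut fingers; the grasp point (between the pads) lies 19 mm behind it; z points along the fingers, y is the direction in which the jaws open and shut (so a half turn about z gives the same grasp; the last joint's range is limited). The gripper opens to 87 mm and grips with 3 to 60 N. Pads are 19 mm wide; open, the fingers measure 117 mm over their backs; the gripper's body (75 mm by 190 mm) begins 51 mm behind the grasp point.
Start: joints at [77.011, 18.392, -4.016, 83.108, 1.295, 78.541, -3.26], TCP at [0.155, -0.631, 0.223] pointing down, gripper open.
Joint ranges: [-163.93, 163.93], [-17.29, 119.83], [-79.2, 71.16], [3.27, 140.29], [-89.18, 269.18], [5.43, 117.66], [-154.24, 154.24]. Speed limits (degrees/s): [147.25, 147.25, 180, 180, 180, 180, 180].

## Interface

Orientations are given as [roll, pitch, yaw] about the fixed x, y, z axes, in that order (R = Rz(yaw) Ry(pitch) Rx(roll)).
In Python, from cell import env gives the robot as it stands. The module is installed in compiled form; this text tells all that it offers.
- The arm moves only by the tool servo_tool, never from a script. Its argument "plan" is a list of rows, each a list of 3 entries, a list of its own where there are three numbers: the opening, from 0 (shut) to 1 (fully open), then the shift along the tool's x, y, z in cm, then the turn, a rotation vector about the tool's x, y, z in degrees. A call has 1 to 20 rows; each row shifts and turns the pose as measured when the row begins, along the tool's axes as they then stand; what a row does not reach is not made up. A row lasts 1/12 s, in which the tool goes at most 41.7 mm and 7.16 degrees, less where a joint would pass 70% of its speed; a pose out of reach is approached as far as the arm can. A call is refused whole if a number of a shift passes 4.17 or a number of a turn 7.16, either way. A call with a gripper value outside its range is refused whole. The fingers move at their own pace and stop on an object; "force" is the grip in N (left out, the last holds). Time passes only in rows, so rows that do not move let the fingers close. It gives the time, the measured TCP pose, the force and the opening at its end, in the units of the state.
- env.get_obs(): the state, without advancing time (a new reading comes with each control period).
- env.read_camera(name): name is "scene" or "top"; returns a dict with "image" (384x512x3 uint8, blue, green, red), "fx", "fy", "cx", "cy" (pixels), "rvec" (rotation vector, rad) and "tvec" (3), from world to camera coordinates, as OpenCV has them. Camera axes: x right, y down, z forward; pixel columns grow to the right and rows downward; lengths in m; the calibration is good to about 2 mm. A picture is of the moment at which its call begins. There is no depth.
- env.sign_off(): hands the job in, once; it reports no verdict.
The state is a dict: "time_s": time; "qpos": joint angles; "joint_velocities": joint speeds; "effort": joint torques, N m; "tool_pos": TCP position; "tool_rot": TCP orientation; "force": force on the tool from outside, world axes, zero at the start; "wrist_torque": the same for the moment, N m; "grip_width": finger opening in m.
Only numpy, scipy, OpenCV 4.12 (cv2) and the standard library are available. Lean on these libraries where they do the work, as an engineer would, in place of code of your own. Each camera call takes 0.05 s, during which the arm holds its last target. There are 200 camera calls.

## Working session

There is one attempt and no reset: what is moved stays moved. The work goes in short steps, Python scripts to look and compute and a tool call to move; the robot and the scene stay as the last step left them, time stands still between calls to the robot, and variables do not carry over. Pictures are saved under pics/ and viewed, about 12 in all and at most 16, crops included, and the job is handed in when it is done.

Besides the shell and the picture viewer there is one more tool, called after "Request:" as a command line: name --argument value ..., lists and objects as JSON in quotes. servo_tool: Moves the arm, as the interface text tells. Its arguments: {"type":"object","properties":{"plan":{"type":"array"},"force":{"type":"number"}},"required":["plan"]}

```bash
mkdir -p pics; cat > h.py <<'E'
import numpy as np, cv2
from cell import env
from scipy.spatial.transform import Rotation as R
def cam(n):
    d=env.read_camera(n); return d
def ray(d,u,v):
    Rm=cv2.Rodrigues(np.array(d["rvec"],float))[0]; t=np.array(d["tvec"],float).ravel()
    c=-Rm.T@t; r=Rm.T@np.array([(u-d["cx"])/d["fx"],(v-d["cy"])/d["fy"],1.]); return c,r/np.linalg.norm(r)
def onz(d,u,v,z):
    c,r=ray(d,u,v); return c+r*(z-c[2])/r[2]
def proj(d,p):
    return cv2.projectPoints(np.array(p,float).reshape(-1,3),np.array(d["rvec"],float),np.array(d["tvec"],float),np.array([[d["fx"],0,d["cx"]],[0,d["fy"],d["cy"]],[0,0,1.]]),None)[0].reshape(-1,2)
E
python3 - <<'E'
from h import *
np.set_printoptions(precision=4,suppress=True)
o=env.get_obs(); print(o)
for n in("scene","top"):
    d=cam(n); im=d["image"]; c,r=ray(d,256,192); print(n,c,r,d["fx"])
    cv2.imwrite(f"pics/{n}0.png",cv2.resize(im,(800,600),interpolation=cv2.INTER_CUBIC))
E
```

```text
{'time_s': 0.0, 'qpos': array([77.0122, 18.4378, -4.0148, 83.1761,  1.2963, 78.5402, -3.2606]), 'joint_velocities': array([-0.0475,  0.019 ,  0.0146, -0.0429, -0.018 , -0.0088,  0.0081]), 'effort': array([ -0.0001, -49.1285,  -0.4038, -31.253 ,  -0.0642,   0.0437,
         0.0002]), 'tool_pos': array([ 0.1548, -0.6307,  0.2215]), 'tool_rot': array([-179.8913,    0.0073,   13.7965]), 'force': array([-0.2505,  0.1259,  0.0359]), 'wrist_torque': array([-0.0488, -0.0046,  0.0345]), 'grip_width': 0.08708932285785621}
scene [1.3763 0.6523 1.0026] [-0.6127 -0.468  -0.6368] 477.97833500222146
top [ 0.3045 -0.026   1.2555] [ 0.1848  0.0031 -0.9828] 353.25004765563557
```

View pics/scene0.png

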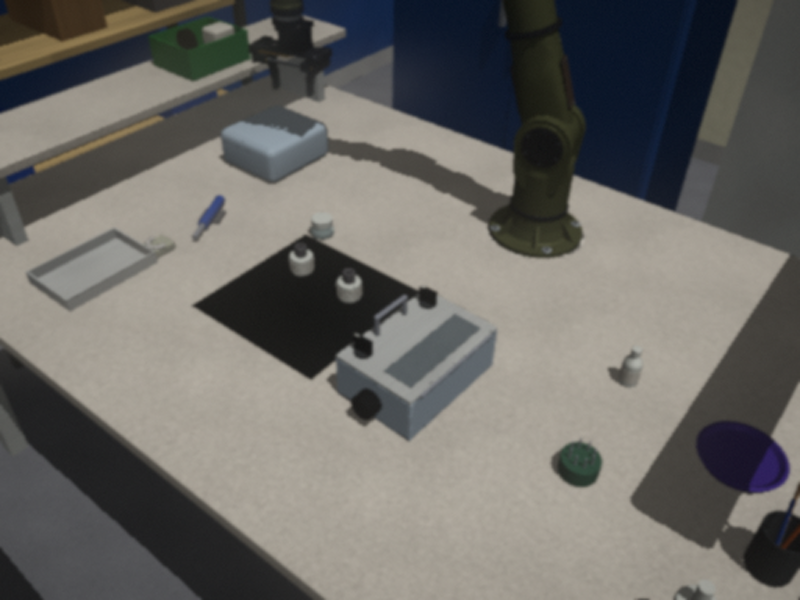

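View pics/top0.png

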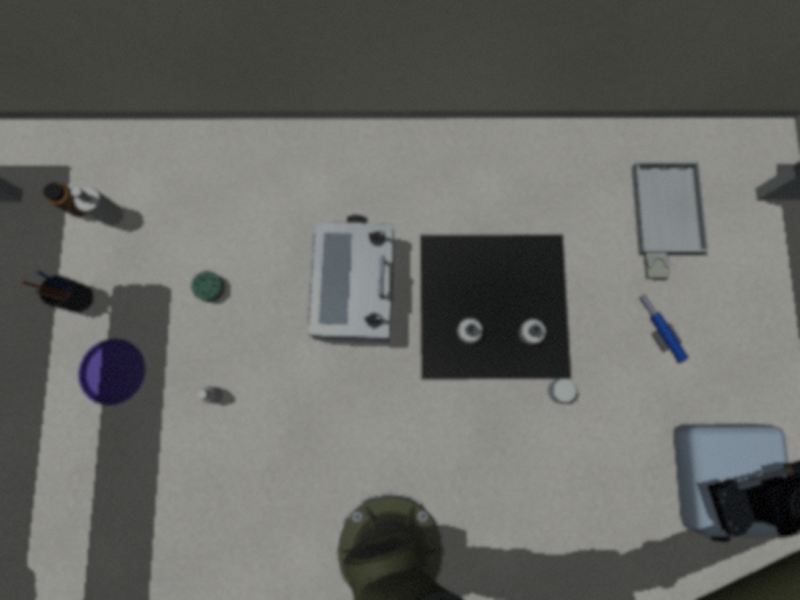

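```bash
python3 - <<'E'
from h import *
for n,(u0,v0,u1,v1),k in(("top",(190,135,365,260),4.5),("scene",(180,150,320,285),4.4)):
    d=cam(n); im=d["image"]
    np.save(f"{n}.npy",d,allow_pickle=True)
    cv2.imwrite(f"pics/{n}1.png",cv2.convertScaleAbs(cv2.resize(im[v0:v1,u0:u1],None,fx=k,fy=k,interpolation=cv2.INTER_CUBIC),alpha=1.3))
d=np.load("top.npy",allow_pickle=True).item(); im=d["image"]
g=cv2.cvtColor(im,cv2.COLOR_BGR2GRAY); hsv=cv2.cvtColor(im,cv2.COLOR_BGR2HSV)
for (u,v) in((225,180),(240,200),(210,180),(301,209),(230,160),(290,180),(180,200)): print((u,v),im[v,u],hsv[v,u])
for n in("dark","white"):
    m=((g<50) if n=="dark" else (g>110)).astype(np.uint8)
    k,l,s,c=cv2.connectedComponentsWithStats(m)
    for i in range(1,k):
        if 4<s[i,4]<20000 and 185<c[i,0]<380 and 120<c[i,1]<270: print(n,s[i],c[i].round(2),onz(d,*c[i],.04).round(4))
E
```

```text
(225, 180) [157 156 150] [ 94  11 157]
(240, 200) [106 104  99] [ 99  17 106]
(210, 180) [103  98  89] [101  35 103]
(301, 209) [51 50 49] [105  10  51]
(230, 160) [152 150 143] [ 97  15 152]
(290, 180) [31 31 29] [90 16 31]
(180, 200) [140 145 144] [ 36   9 145]
dark [224 139   9   2  17] [227.76 139.53] [0.7254 0.0789 0.04  ]
dark [238 150   8   5  34] [241.18 152.09] [0.6783 0.0305 0.04  ]
dark [ 270  151   94   91 7704] [315.39 195.32] [ 0.5206 -0.2298  0.04  ]
dark [235 202   8   6  28] [238.39 204.79] [0.488  0.0392 0.04  ]
white [245 170   4  19  65] [246.58 179.02] [0.5797 0.0109 0.04  ]
white [294 205  13  13  80] [298.48 210.86] [ 0.466  -0.1693  0.04  ]
white [334 205  13  14  82] [338.71 211.6 ] [ 0.463  -0.3089  0.04  ]
```

View pics/top1.png

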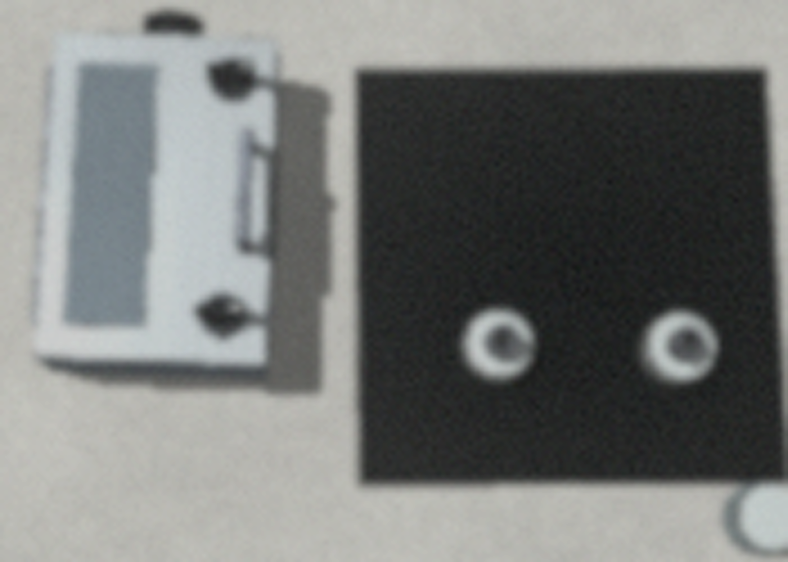

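View pics/scene1.png

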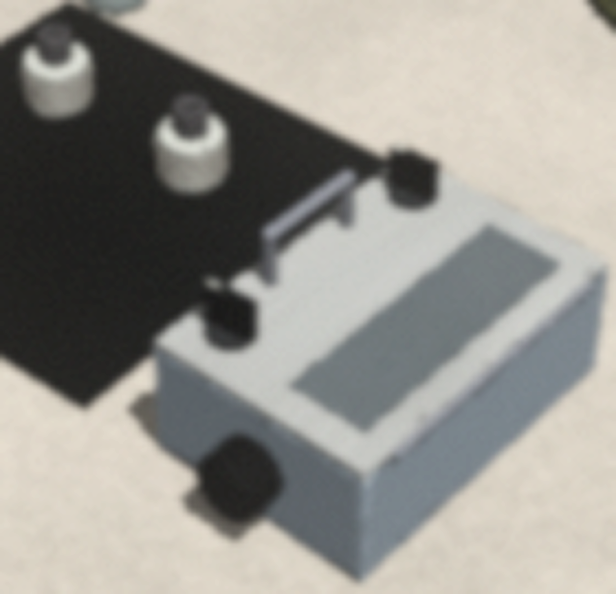

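```bash
python3 - <<'E'
from h import *
from scipy.optimize import least_squares
np.set_printoptions(precision=4,suppress=True)
T=np.load("top.npy",allow_pickle=True).item(); S=np.load("scene.npy",allow_pickle=True).item()
z=lambda a,k,o:(np.array(a)+.5)/k-.5+np.array(o)
t=z([(57,36),(275,38),(267,367),(35,358)],4.5,(190,135)); 
s=z([(155,345),(365,472),(605,268)],4.4,(180,150))
# box-frame corners: (+x,+y),(+x,-y),(-x,-y),(-x,+y)
C=np.array([[.125,.085],[.125,-.085],[-.125,-.085],[-.125,.085]])
for p in t: print(onz(T,*p,.0985))
for p in s: print('s',onz(S,*p,.0985))
def W(q,c,h): 
    c=np.array(c);a=q[2]; return np.c_[q[0]+c[:,0]*np.cos(a)-c[:,1]*np.sin(a),q[1]+c[:,0]*np.sin(a)+c[:,1]*np.cos(a),np.full(len(c),h)]
def f(q,w=(1,1)):
    return np.r_[(proj(T,W(q,C,.0985))-t).ravel()*w[0],(proj(S,W(q,C[[1,0,3]],.0985))-s).ravel()*w[1]]
for w in((1,1),(1,0),(0,1)):
    r=least_squares(f,[.59,.06,0],args=(w,)); print(w,r.x,np.degrees(r.x[2]),(r.fun).round(2))
# edges: cover/side boundaries; cartridges: collar top & drum in scene
g=cv2.cvtColor(S["image"],cv2.COLOR_BGR2GRAY)
for n,(a,b) in(("near",(190,100)),("far",(55,40))): print(n,onz(S,*z((a,b),4.4,(180,150)),.064))
for n,(a,b) in(("near",(510,342)),("far",(690,345))): print(n,'T',onz(T,*z((a,b),4.5,(190,135)),.064))
for n,(a,b) in(("near",(190,133)),("far",(57,62))): print(n,'drum S',onz(S,*z((a,b),4.4,(180,150)),.04))
for n,(a,b) in(("near",(500,344)),("far",(682,345))): print(n,'drum T',onz(T,*z((a,b),4.5,(190,135)),.04))
E
```

```text
[0.6943 0.1608 0.0985]
[ 0.6923 -0.0047  0.0985]
[0.4412 0.0011 0.0985]
[0.4483 0.1709 0.0985]
s [ 0.6981 -0.0032  0.0985]
s [0.6997 0.1617 0.0985]
s [0.4606 0.1734 0.0985]
(1, 1) [ 0.572   0.0821 -0.0332] -1.9031152206809816 [-0.56 -1.5   0.67 -0.49 -0.07 -0.92 -0.09 -0.46 -0.04 -1.41  0.37  0.21
  1.37 -2.25]
(1, 0) [ 0.5691  0.082  -0.0307] -1.7590831843037804 [-0.66 -0.64  0.6   0.25  0.05 -0.12  0.    0.47  0.   -0.    0.   -0.
  0.   -0.  ]
(0, 1) [ 0.5759  0.0832 -0.0329] -1.884444893161726 [-0.   -0.    0.   -0.   -0.   -0.   -0.   -0.   -0.7  -0.44 -0.19  1.32
  0.96 -1.39]
near [ 0.4632 -0.1823  0.064 ]
far [ 0.472  -0.3113  0.064 ]
near T [ 0.4636 -0.1817  0.064 ]
far T [ 0.4609 -0.3178  0.064 ]
near drum S [ 0.4701 -0.177   0.04  ]
far drum S [ 0.4688 -0.3144  0.04  ]
near drum T [ 0.4653 -0.1771  0.04  ]
far drum T [ 0.4641 -0.3175  0.04  ]
```

```bash
python3 - <<'E'
from h import *
np.set_printoptions(precision=4,suppress=True)
q=[.571,.0825,-.0318]
def loc(p): 
    c,s=np.cos(q[2]),np.sin(q[2]); d=p[:2]-np.array(q[:2]); return np.array([c*d[0]+s*d[1],-s*d[0]+c*d[1]])
for n in("top","scene"):
    d=np.load(n+".npy",allow_pickle=True).item(); g=cv2.cvtColor(d["image"],cv2.COLOR_BGR2GRAY)
    k,l,s,c=cv2.connectedComponentsWithStats((g<(60 if n=="top" else 60)).astype(np.uint8))
    for i in range(1,k):
        if 15<s[i,4]<300 and 180<c[i,0]<320 and 120<c[i,1]<285: 
            p=onz(d,*c[i],.1175); print(n,s[i],p,loc(p))
    # handle bar z .1385
T=np.load("top.npy",allow_pickle=True).item();S=np.load("scene.npy",allow_pickle=True).item()
z=lambda a,k,o:(np.array(a)+.5)/k-.5+np.array(o)
for a in((248,132),(243,248)): p=onz(T,*z(a,4.5,(190,135)),.1385); print('hT',p,loc(p))
for a in((352,178),(267,234)): p=onz(S,*z(a,4.4,(180,150)),.1385); print('hS',p,loc(p))
E
```

```text
top [223 139  11   3  27] [0.6974 0.0708 0.1175] [ 0.1267 -0.0077]
top [237 149   9   7  47] [0.6547 0.0275 0.1175] [ 0.0854 -0.0523]
top [235 202  10   7  39] [0.4757 0.0339 0.1175] [-0.0937 -0.0516]
scene [243 195  15  11  28] [0.5627 0.0098 0.1175] [-0.006  -0.0729]
hT [0.6078 0.0141 0.1385] [ 0.039  -0.0672]
hT [0.5221 0.0174 0.1385] [-0.0468 -0.0666]
hS [0.5315 0.0199 0.1385] [-0.0375 -0.0638]
hS [0.6092 0.0128 0.1385] [ 0.0404 -0.0684]
```

Request:
servo_tool --plan '[[0.5, [3.5, -2, -0.3], [0, 0, 0]], [0.5, [3.5, -2, -0.3], [0, 0, 0]], [0.5, [3.5, -2, -0.3], [0, 0, 0]], [0.5, [3.5, -2, -0.3], [0, 0, 0]], [0.5, [3.5, -2, -0.3], [0, 0, 0]], [0.5, [3.5, -2, -0.3], [0, 0, 0]], [0.5, [3.5, -2, -0.3], [0, 0, 0]], [0.5, [3.5, -2, -0.3], [0, 0, 0]], [0.5, [3.5, -2, -0.3], [0, 0, 0]], [0.5, [3.5, -2, -0.3], [0, 0, 0]], [0.5, [0, 0, 0], [0, 0, -7.1]], [0.5, [0, 0, 0], [0, 0, -7.1]], [0.5, [0, 0, 0], [0, 0, -7.1]], [0.5, [0, 0, 0], [0, 0, -7.1]], [0.5, [0, 0, 0], [0, 0, -7.1]], [0.5, [0, 0, 0], [0, 0, -7.1]], [0.5, [0, 0, 0], [0, 0, -7.1]], [0.5, [0, 0, 0], [0, 0, -7.1]], [0.5, [0, 0, 0], [0, 0, -7.1]], [0.5, [0, 0, 0], [0, 0, -7.1]]]' --force 30

```text
time_s: 1.87
tool_pos: [0.4576, -0.3377, 0.2466]
tool_rot: [-179.6, -0.3, 84.3]
force: [-0.9, -0.2, 1.2]
grip_width: 0.0432
```

```bash
cat > go.py <<'E'
import sys
from h import *
np.set_printoptions(precision=2,suppress=True)
x,y,z,yaw=map(float,sys.argv[1:5]); o=env.get_obs()
Rc=R.from_euler('xyz',o["tool_rot"],degrees=True); Rt=R.from_euler('xyz',[180,0,yaw],degrees=True)
d=np.array([x,y,z])-o["tool_pos"]
print("t",round(o["time_s"],2),"shift now-axes cm",Rc.inv().apply(d)*100,"target-axes",Rt.inv().apply(d)*100,"turn deg",np.degrees((Rc.inv()*Rt).as_rotvec()),"F",o["force"],"q",o["qpos"])
E
python3 go.py .477 .033 .16 88.2
```

```text
t 1.87 shift now-axes cm [37.04 -1.72  8.86] target-axes [37.12  0.78  8.66] turn deg [-0.36 -0.31 -3.95] F [-0.95 -0.23  1.24] q [ 56.24   9.73 -25.26  91.83   4.09  79.84  24.8 ]
```

Request:
servo_tool --plan '[[0.4, [0, 0, 0], [-0.4, -0.3, -4]], [0.4, [3.7, 0.1, 0], [0, 0, 0]], [0.4, [3.7, 0.1, 0], [0, 0, 0]], [0.4, [3.7, 0.1, 0], [0, 0, 0]], [0.4, [3.7, 0.1, 0], [0, 0, 0]], [0.4, [3.7, 0.1, 0], [0, 0, 0]], [0.4, [3.7, 0.1, 0], [0, 0, 0]], [0.4, [3.7, 0.1, 0], [0, 0, 0]], [0.4, [3.7, 0.1, 0], [0, 0, 0]], [0.4, [3.7, 0.1, 0], [0, 0, 0]], [0.4, [3.7, 0.1, 0], [0, 0, 0]], [0.4, [0, 0, 0], [0, 0, 0]], [0.4, [0, 0, 0], [0, 0, 0]]]'

```text
time_s: 2.95
tool_pos: [0.4743, 0.0462, 0.2437]
tool_rot: [179.9, 0.1, 88.4]
force: [-0.0, -0.8, -0.3]
grip_width: 0.0347
```

```bash
python3 go.py .477 .033 .104 88.2; python3 - <<'E'
from h import *
a=cam("scene")["image"][120:285,200:340]; b=cam("top")["image"][130:235,190:280]
a=cv2.resize(a,(465,548),interpolation=cv2.INTER_CUBIC); b=cv2.resize(b,(330,385),interpolation=cv2.INTER_CUBIC)
c=np.zeros((548,800,3),np.uint8); c[:,:465]=a; c[:385,468:798]=b; cv2.imwrite("pics/a2.png",cv2.convertScaleAbs(c,alpha=1.4))
E
```

```text
t 2.95 shift now-axes cm [-1.27  0.29 13.97] target-axes [-1.31  0.31 13.97] turn deg [0.06 0.15 0.23] F [-0.01 -0.81 -0.26] q [ 38.41  -2.62 -45.34 103.63  -1.74  78.18  -8.11]
```

View pics/a2.png

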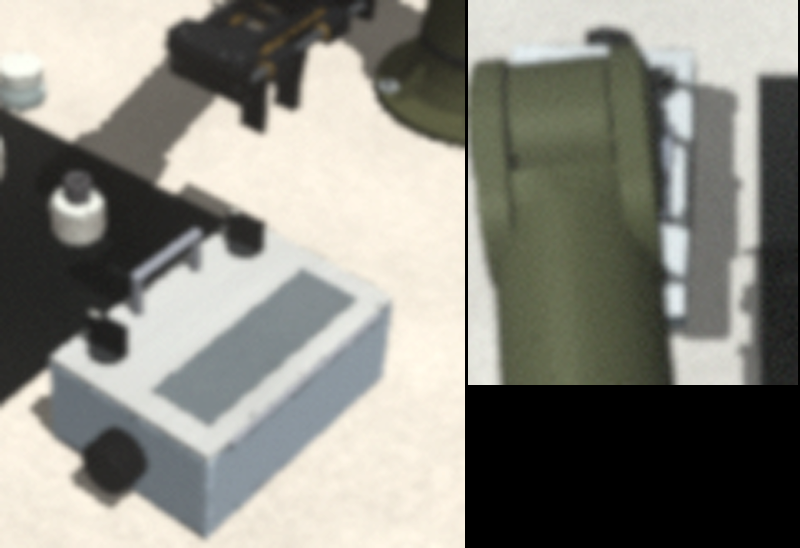

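Request:
servo_tool --plan '[[0.4, [-1.3, 0.3, 3], [0, 0, 0.2]], [0.4, [0, 0, 3], [0, 0, 0]], [0.4, [0, 0, 2.5], [0, 0, 0]], [0.4, [0, 0, 1], [0, 0, 0]], [0.4, [0, 0, 0], [0, 0, 0]]]'

```text
time_s: 3.47
tool_pos: [0.4794, 0.0239, 0.1469]
tool_rot: [179.7, 0.3, 87.5]
force: [0.4, -0.9, 0.6]
grip_width: 0.0345
```

```bash
python3 go.py .477 .033 .104 88.2; python3 - <<'E'
from h import *
d=cam("scene");o=env.get_obs(); print(proj(d,o["tool_pos"]))
a=d["image"][140:240,230:330]
cv2.imwrite("pics/a3.png",cv2.convertScaleAbs(cv2.resize(a,(600,600),interpolation=cv2.INTER_CUBIC),alpha=1.4))
E
```

```text
t 3.47 shift now-axes cm [ 0.92 -0.3   4.28] target-axes [ 0.9  -0.27  4.29] turn deg [ 0.32  0.25 -0.74] F [ 0.41 -0.86  0.63] q [ 38.41   2.79 -45.25 111.09   2.48  66.69 -10.32]
[[271.65312743 179.42302833]]
```

View pics/a3.png

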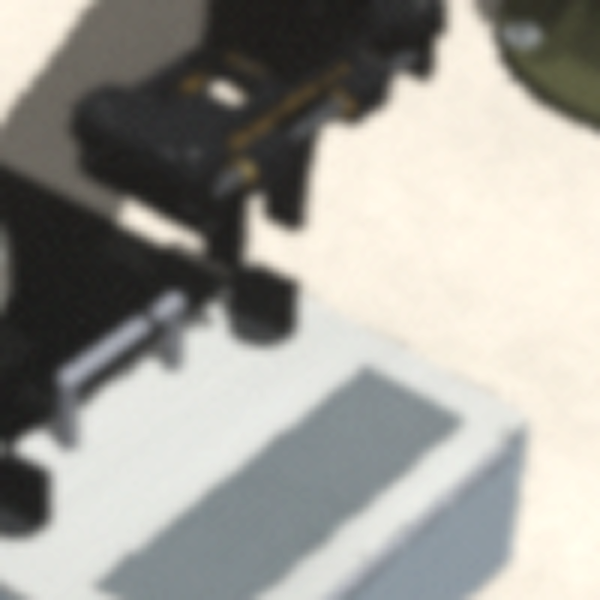

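```bash
python3 - <<'E'
from h import *
d=cam("scene")
for a,z in(((266,277),.1335),((264,307),.1175),((264,335),.1035)):
    print(a,onz(d,(a[0]+.5)/6-.5+230,(a[1]+.5)/6-.5+140,z))
E
```

```text
(266, 277) [0.48451558 0.03613763 0.1335    ]
(264, 307) [0.48744397 0.03794334 0.1175    ]
(264, 335) [0.49069684 0.04109237 0.1035    ]
```

Request:
servo_tool --plan '[[0.4, [1.1, 0.1, 0], [0.3, 0.2, -0.7]], [0.4, [0, 0, 2], [0, 0, 0]], [0.4, [0, 0, 2], [0, 0, 0]], [0.4, [0, 0, 0.3], [0, 0, 0]], [0.4, [0, 0, 0], [0, 0, 0]]]'

```text
time_s: 3.98
tool_pos: [0.4901, 0.0379, 0.1135]
tool_rot: [179.0, 0.0, 88.2]
force: [0.3, -0.0, 1.1]
grip_width: 0.0347
```

```bash
python3 go.py .481 .035 .104 88.2
```

```text
t 3.98 shift now-axes cm [-0.32 -0.91  0.93] target-axes [-0.32 -0.9   0.95] turn deg [1.02 0.03 0.02] F [ 0.32 -0.01  1.1 ] q [ 36.53   6.5  -46.08 112.37   5.55  62.22 -13.66]
```

Request:
servo_tool --plan '[[0.4, [-0.3, -0.9, 0], [1, 0, 0]], [0.4, [0, 0, 0], [0, 0, 0]], [0.4, [0, 0, 0], [0, 0, 0]]]'

```text
time_s: 4.23
tool_pos: [0.4824, 0.0363, 0.117]
tool_rot: [179.8, 0.0, 88.3]
force: [-0.4, -0.0, 0.3]
grip_width: 0.0349
```

```bash
python3 go.py .481 .035 .104 88.2
```

```text
t 4.23 shift now-axes cm [-0.13 -0.14  1.3 ] target-axes [-0.13 -0.13  1.3 ] turn deg [0.17 0.02 0.11] F [-0.44 -0.    0.29] q [ 36.93   5.84 -46.06 112.45   4.75  63.41 -12.79]
```

Request:
servo_tool --plan '[[0.4, [-0.1, -0.1, 0.7], [0.1, 0, 0]], [0.4, [0, 0, 0.6], [0, 0, 0]], [0.4, [0, 0, 0.2], [0, 0, 0]], [0.4, [0, 0, 0], [0, 0, 0]], [0, [0, 0, 0], [0, 0, 0]], [0, [0, 0, 0], [0, 0, 0]], [0, [0, 0, 0], [0, 0, 0]], [0, [0, 0, 0], [0, 0, 0]]]'

```text
time_s: 4.9
tool_pos: [0.4815, 0.0353, 0.1045]
tool_rot: [180.0, 0.1, 88.2]
force: [0.0, 0.1, 1.8]
grip_width: 0.0158
```

```bash
python3 go.py .481 .035 .104 88.2
```

```text
t 4.9 shift now-axes cm [-0.03 -0.05  0.05] target-axes [-0.03 -0.05  0.05] turn deg [0.04 0.14 0.04] F [0.02 0.07 1.8 ] q [ 36.58   6.86 -45.98 113.21   5.74  62.12 -13.64]
```

Still closing; let it finish, then begin the turn.

Request:
servo_tool --plan '[[0, [0, 0, 0], [0, 0, 0]], [0, [0, 0, 0], [0, 0, 0]], [0, [0, 0, 0], [0, 0, 0]], [0, [0, 0, 0], [0, 0, 0]]]' --force 30

```text
time_s: 5.23
tool_pos: [0.4805, 0.0356, 0.1044]
tool_rot: [-179.9, 0.2, 88.3]
force: [-1.0, -0.7, 3.6]
grip_width: 0.0099
```

Request:
servo_tool --plan '[[0, [0, 0, 0], [0, 0, -6]], [0, [0, 0, 0], [0, 0, -6]], [0, [0, 0, 0], [0, 0, -6]], [0, [0, 0, 0], [0, 0, -6]], [0, [0, 0, 0], [0, 0, -6]], [0, [0, 0, 0], [0, 0, -6]], [0, [0, 0, 0], [0, 0, -6]], [0, [0, 0, 0], [0, 0, -6]], [0, [0, 0, 0], [0, 0, -6]], [0, [0, 0, 0], [0, 0, -6]]]'

```text
time_s: 6.07
tool_pos: [0.4773, 0.0338, 0.1044]
tool_rot: [-179.5, -0.4, 150.7]
force: [-2.4, -0.9, 4.4]
grip_width: 0.0097
```

```bash
python3 go.py .481 .035 .104 178.2
```

```text
t 6.07 shift now-axes cm [-0.26  0.29  0.04] target-axes [-0.37  0.13  0.04] turn deg [ -0.43  -0.48 -27.45] F [-2.42 -0.87  4.44] q [ 41.67   7.65 -51.4  113.14   6.91  62.86  48.03]
```

Request:
servo_tool --plan '[[0, [0, 0, 0], [0, 0, -6]], [0, [0, 0, 0], [0, 0, -6]], [0, [0, 0, 0], [0, 0, -6]], [0, [0, 0, 0], [0, 0, -5]], [0, [0, 0, 0], [0, 0, -2]], [0, [0, 0, 0], [0, 0, 0]], [0, [0, 0, 0], [0, 0, 0]]]'

```text
time_s: 6.65
tool_pos: [0.4769, 0.0322, 0.1044]
tool_rot: [-179.7, -0.6, 177.0]
force: [-2.3, -0.2, 3.1]
grip_width: 0.0099
```

```bash
python3 go.py .481 .035 .104 178.2
```

```text
t 6.65 shift now-axes cm [-0.4   0.3   0.04] target-axes [-0.4   0.29  0.04] turn deg [-0.34 -0.63 -1.23] F [-2.31 -0.21  3.1 ] q [ 44.18   8.11 -53.98 113.08   7.58  63.02  73.9 ]
```

Request:
servo_tool --plan '[[0.4, [0, 0, 0], [0, 0, 0]], [0.4, [0, 0, 0], [0, 0, 0]], [0.4, [0, 0, 0], [0, 0, 0]], [0.4, [0, 0, 0], [0, 0, 0]], [0.4, [0, 0, -1.5], [0, 0, 0]], [0.4, [0, 0, -2], [0, 0, 0]], [0.4, [0, 0, -2], [0, 0, 0]], [0.4, [-2, 0, -0.5], [0, 0, 0]], [0.4, [-3, 0, 0], [0, 0, 0]], [0.4, [-3, 0, 0], [0, 0, 0]], [0.4, [-3, 0, 0], [0, 0, 0]], [0.4, [-3, 0, 0], [0, 0, 0]], [0.4, [-2, 0, 0], [0, 0, 0]], [0.4, [0, 0, 0], [0, 0, 7]], [0.4, [0, 0, 0], [0, 0, 7]], [0.4, [0, 0, 0], [0, 0, 7]], [0.4, [0, 0, 0], [0, 0, 7]], [0.4, [0, 0, 0], [0, 0, 7]], [0.4, [0, 0, 0], [0, 0, 7]], [0.4, [0, 0, 0], [0, 0, 7]]]'

```text
time_s: 8.32
tool_pos: [0.6428, 0.026, 0.1519]
tool_rot: [-179.1, -0.9, 126.2]
force: [0.8, -0.3, -1.4]
grip_width: 0.0345
```

Request:
servo_tool --plan '[[0.4, [0, 0, 0], [0, 0, 7]], [0.4, [0, 0, 0], [0, 0, 7]], [0.4, [0, 0, 0], [0, 0, 7]], [0.4, [0, 0, 0], [0, 0, 7]], [0.4, [0, 0, 0], [0, 0, 7]], [0.4, [0, 0, 0], [0, 0, 3]], [0.4, [0, 0, 0], [0, 0, 0]], [0.4, [0, 0, 0], [0, 0, 0]]]'

```text
time_s: 8.98
tool_pos: [0.6406, 0.0303, 0.1454]
tool_rot: [-178.3, -0.5, 87.1]
force: [-0.2, -0.3, 0.1]
grip_width: 0.0347
```

```bash
python3 go.py .659 .0265 .104 88.2
```

```text
t 8.98 shift now-axes cm [-0.32  1.98  4.08] target-axes [-0.33  1.85  4.14] turn deg [-1.65 -0.47 -1.12] F [-0.24 -0.3   0.08] q [ 20.99  24.65 -33.5   87.55  13.03  73.48 -17.08]
```

Request:
servo_tool --plan '[[0.4, [-0.3, 0.9, 0], [-1.6, -0.5, -1.1]], [0.4, [0, 0.9, 0], [0, 0, 0]], [0.4, [0, 0, 0], [0, 0, 0]], [0.4, [0, 0, 0], [0, 0, 0]]]'

```text
time_s: 9.32
tool_pos: [0.6587, 0.0275, 0.1437]
tool_rot: [-179.8, -0.1, 88.5]
force: [-0.7, 0.2, 0.3]
grip_width: 0.0347
```

```bash
python3 go.py .659 .0265 .104 88.2
```

```text
t 9.32 shift now-axes cm [-0.11  0.04  3.97] target-axes [-0.1   0.03  3.97] turn deg [-0.17 -0.07  0.3 ] F [-0.7   0.24  0.32] q [ 20.54  25.76 -33.36  86.28  14.41  72.45 -16.1 ]
```

Request:
servo_tool --plan '[[0.4, [-0.1, 0, 1], [0, 0, 0]], [0.4, [0, 0, 1], [0, 0, 0]], [0.4, [0, 0, 1], [0, 0, 0]], [0.4, [0, 0, 0.8], [0, 0, 0]], [0.4, [0, 0, 0], [0, 0, 0]], [0.4, [0, 0, 0], [0, 0, 0]]]'

```text
time_s: 9.82
tool_pos: [0.6598, 0.027, 0.101]
tool_rot: [-179.9, -0.2, 88.5]
force: [0.6, 0.1, 2.1]
grip_width: 0.0346
```

```bash
python3 go.py .659 .0265 .104 88.2;  python3 - <<'E'
from h import *
d=cam("scene")
a=d["image"][150:250,200:300]
cv2.imwrite("pics/a4.png",cv2.convertScaleAbs(cv2.resize(a,(600,600),interpolation=cv2.INTER_CUBIC),alpha=1.6))
E
```

```text
t 9.82 shift now-axes cm [-0.05 -0.08 -0.3 ] target-axes [-0.05 -0.08 -0.3 ] turn deg [-0.07 -0.19  0.31] F [0.59 0.08 2.06] q [ 20.26  27.81 -32.77  88.7   15.57  68.16 -16.8 ]
```

View pics/a4.png

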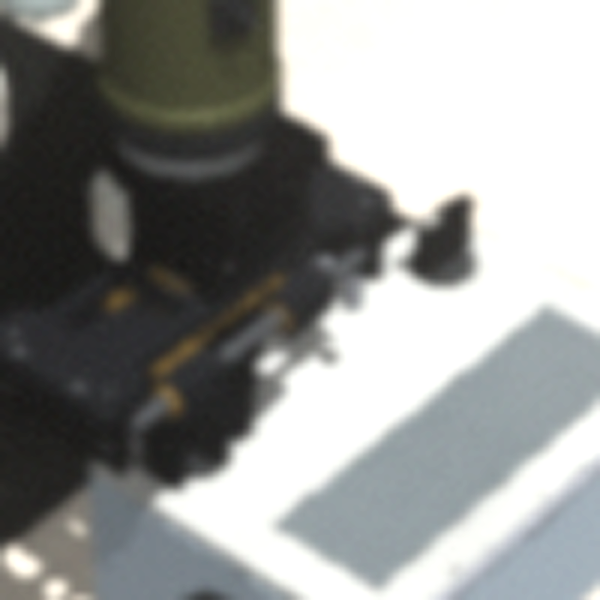

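Request:
servo_tool --plan '[[0, [0, 0, -0.2], [0, 0, 0]], [0, [0, 0, 0], [0, 0, 0]], [0, [0, 0, 0], [0, 0, 0]], [0, [0, 0, 0], [0, 0, 0]], [0, [0, 0, 0], [0, 0, 0]], [0, [0, 0, 0], [0, 0, 0]], [0, [0, 0, 0], [0, 0, 0]], [0, [0, 0, 0], [0, 0, 0]], [0, [0, 0, 0], [0, 0, 0]]]'

```text
time_s: 10.62
tool_pos: [0.6603, 0.0269, 0.1026]
tool_rot: [180.0, -0.2, 88.5]
force: [3.1, 0.7, -3.4]
grip_width: 0.0315
```

Request:
servo_tool --plan '[[0, [0, 0, 0], [0, 0, -6]], [0, [0, 0, 0], [0, 0, -6]], [0, [0, 0, 0], [0, 0, -6]], [0, [0, 0, 0], [0, 0, -6]], [0, [0, 0, 0], [0, 0, -6]], [0, [0, 0, 0], [0, 0, -6]], [0, [0, 0, 0], [0, 0, -6]], [0, [0, 0, 0], [0, 0, -6]], [0, [0, 0, 0], [0, 0, -6]], [0, [0, 0, 0], [0, 0, -6]]]'

```text
time_s: 11.45
tool_pos: [0.659, 0.0262, 0.1026]
tool_rot: [180.0, -0.2, 151.1]
force: [2.3, 1.2, -3.2]
grip_width: 0.0313
```

```bash
python3 go.py .659 .0265 .104 178.2
```

```text
t 11.45 shift now-axes cm [ 0.02  0.03 -0.14] target-axes [ 0.    0.03 -0.14] turn deg [  0.06  -0.16 -27.05] F [ 2.35  1.17 -3.18] q [ 28.3   30.92 -44.38  88.36  22.34  70.07  41.41]
```

```bash
python3 - <<'E'
from h import *
d=cam("scene"); 
a=d["image"][160:250,190:300]; b=cam("top")["image"][130:235,190:280]
a=cv2.resize(a,(500,409),interpolation=cv2.INTER_CUBIC); b=cv2.resize(b,(290,338),interpolation=cv2.INTER_CUBIC)
c=np.zeros((409,800,3),np.uint8); c[:,:500]=a; c[:338,505:795]=b; cv2.imwrite("pics/a5.png",cv2.convertScaleAbs((np.power(c/255.,.6)*255).astype(np.uint8)))
E
```

```text
(no output)
```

View pics/a5.png

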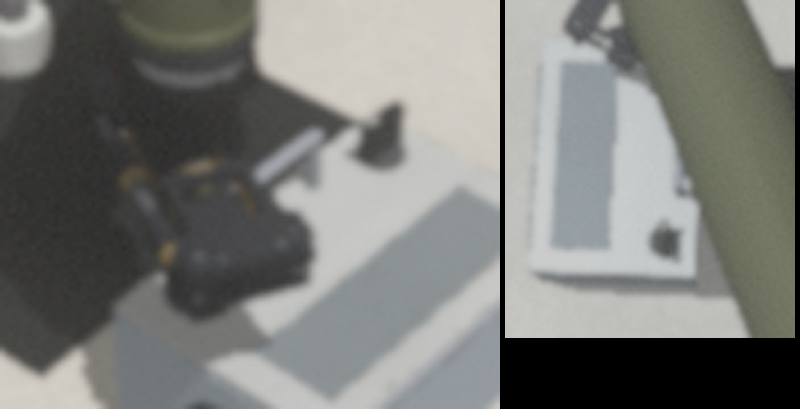

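Request:
servo_tool --plan '[[0.5, [0, 0, 0], [0, 0, 0]], [0.5, [0, 0, 0], [0, 0, 0]], [0.5, [0, 0, -0.2], [0, 0, 0]], [0.5, [0, 0, -0.2], [0, 0, 0]], [0.5, [0, 0, 0], [0, 0, 0]], [0, [0, 0, 0], [0, 0, 0]], [0, [0, 0, 0], [0, 0, 0]], [0, [0, 0, 0], [0, 0, 0]], [0, [0, 0, 0], [0, 0, 0]], [0, [0, 0, 0], [0, 0, 0]], [0, [0, 0, 0], [0, 0, 0]], [0, [0, 0, 0], [0, 0, 0]], [0, [0, 0, 0], [0, 0, 0]], [0, [0, 0, 0], [0, 0, 0]], [0, [0, 0, 0], [0, 0, 0]]]' --force 5

```text
time_s: 12.8
tool_pos: [0.6574, 0.0267, 0.1085]
tool_rot: [-179.9, -0.3, 150.3]
force: [-0.4, 0.3, -0.2]
grip_width: 0.0116
```

Request:
servo_tool --plan '[[0, [0, 0, 0], [0, 0, 0]], [0, [0, 0, 0], [0, 0, 0]], [0, [0, 0, 0], [0, 0, 0]], [0, [0, 0, 0], [0, 0, 0]]]' --force 30

```text
time_s: 13.13
tool_pos: [0.6577, 0.0269, 0.1085]
tool_rot: [-179.9, -0.3, 150.3]
force: [1.3, -0.3, -0.9]
grip_width: 0.0096
```

Request:
servo_tool --plan '[[0, [0, 0, 0], [0, 0, -6]], [0, [0, 0, 0], [0, 0, -6]], [0, [0, 0, 0], [0, 0, -6]], [0, [0, 0, 0], [0, 0, -6]], [0, [0, 0, 0], [0, 0, -4]], [0, [0, 0, 0], [0, 0, 0]], [0, [0, 0, 0], [0, 0, 0]]]'

```text
time_s: 13.72
tool_pos: [0.6572, 0.0255, 0.1084]
tool_rot: [180.0, -0.4, 179.2]
force: [0.8, 1.2, -0.4]
grip_width: 0.0099
```

```bash
python3 go.py .659 .0265 .104 178.2
```

```text
t 13.72 shift now-axes cm [-0.18  0.1   0.44] target-axes [-0.18  0.1   0.44] turn deg [ 0.03 -0.38  0.96] F [ 0.77  1.2  -0.35] q [ 31.85  32.54 -49.89  87.98  25.52  71.88  67.38]
```

Request:
servo_tool --plan '[[0.5, [0, 0, 0], [0, 0, 0]], [0.5, [0, 0, 0], [0, 0, 0]], [0.5, [0, 0, 0], [0, 0, 0]], [0.5, [0, 0, 0], [0, 0, 0]], [0.5, [0, 0, -1.5], [0, 0, 0]], [0.5, [0, 0, -2], [0, 0, 0]], [0.5, [0, 0, -2], [0, 0, 0]], [0.5, [0, 0, -1], [0, 0, 0]], [0.5, [2, -0.2, 0], [0, 0, 0]], [0.5, [2, -0.2, 0], [0, 0, 0]], [0.5, [2, -0.2, 0], [0, 0, 0]], [0.5, [2, -0.2, 0], [0, 0, 0]], [0.5, [0.5, 0, 0], [0, 0, 0]], [0.5, [0, 0, 0], [0, 0, 0]], [0.5, [0, 0, 0], [0, 0, 0]]]'

```text
time_s: 14.97
tool_pos: [0.5707, 0.0194, 0.1844]
tool_rot: [-179.8, -0.1, 178.9]
force: [0.0, 0.6, -0.4]
grip_width: 0.0432
```

```bash
python3 go.py .569 .016 .120 178; python3 - <<'E'
from h import *
d=cam("scene"); a=d["image"][150:250,190:320]
b=cv2.resize(a,(780,600),interpolation=cv2.INTER_CUBIC)
cv2.imwrite("pics/a6.png",(np.power(b/255.,.6)*255).astype(np.uint8))
o=env.get_obs();print((proj(d,o["tool_pos"])-[190,150])*6)
E
```

```text
t 14.97 shift now-axes cm [ 0.15 -0.32  6.44] target-axes [ 0.16 -0.35  6.44] turn deg [-0.25 -0.11  0.95] F [ 0.    0.61 -0.42] q [ 42.3   17.82 -55.78  96.02  15.45  74.46  72.52]
[[366.34538335 204.66961577]]
```

View pics/a6.png

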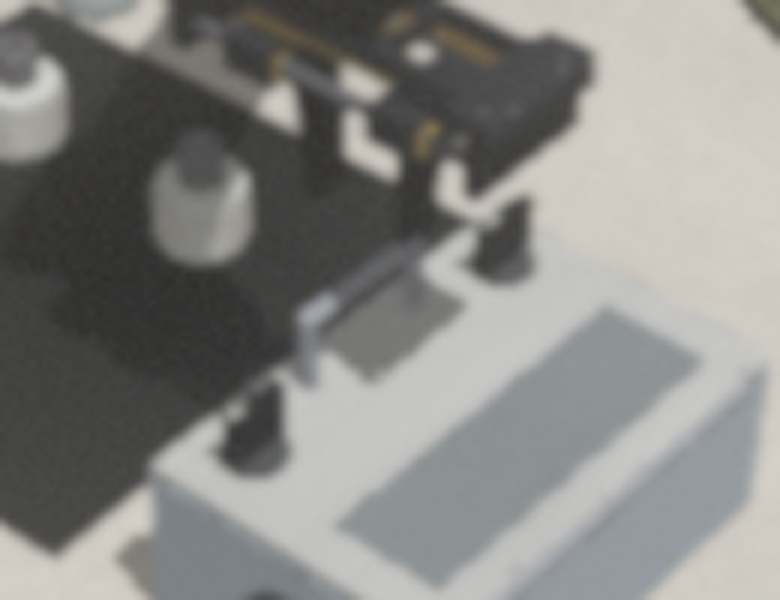

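Request:
servo_tool --plan '[[0.5, [0.2, -0.4, 1], [0, 0, 0.9]], [0.5, [0, 0, 1.5], [0, 0, 0]], [0.5, [0, 0, 1.5], [0, 0, 0]], [0.5, [0, 0, 1.2], [0, 0, 0]], [0.5, [0, 0, 0.7], [0, 0, 0]], [0.5, [0, 0, 0.4], [0, 0, 0]], [0.5, [0, 0, 0], [0, 0, 0]]]'

```text
time_s: 15.6
tool_pos: [0.5727, 0.0153, 0.1156]
tool_rot: [180.0, -0.1, 177.8]
force: [0.6, 0.4, 0.8]
grip_width: 0.0437
```

```bash
python3 go.py .569 .016 .120 178
```

```text
t 15.6 shift now-axes cm [ 0.38  0.06 -0.44] target-axes [ 0.38  0.06 -0.44] turn deg [ 0.05 -0.05 -0.19] F [0.64 0.41 0.81] q [ 40.65  21.76 -53.69 100.36  18.8   67.51  69.39]
```

Request:
servo_tool --plan '[[0.5, [0.2, 0, -0.3], [0, 0, 0]], [0, [0, 0, 0], [0, 0, 0]], [0, [0, 0, 0], [0, 0, 0]], [0, [0, 0, 0], [0, 0, 0]], [0, [0, 0, 0], [0, 0, 0]], [0, [0, 0, 0], [0, 0, 0]], [0, [0, 0, 0], [0, 0, 0]], [0, [0, 0, 0], [0, 0, 0]], [0, [0, 0, 0], [0, 0, 0]], [0, [0, 0, 0], [0, 0, 0]], [0, [0, 0, 0], [0, 0, 0]], [0, [0, 0, 0], [0, 0, 0]]]' --force 30

```text
time_s: 16.6
tool_pos: [0.5725, 0.0147, 0.1214]
tool_rot: [-180.0, 0.2, 177.8]
force: [-0.6, -1.2, 0.3]
grip_width: 0.0088
```

```bash
python3 go.py .569 .016 .120 178
```

```text
t 16.6 shift now-axes cm [0.35 0.12 0.14] target-axes [0.35 0.12 0.14] turn deg [-0.02  0.19 -0.24] F [-0.56 -1.21  0.3 ] q [ 41.01  21.15 -53.93 100.27  18.44  67.78  69.64]
```

Request:
servo_tool --plan '[[0, [0, 0.55, -1.5], [0, 0, 0]], [0, [0, 0.7, -1.4], [0, 0, 0]], [0, [0, 0.85, -1.35], [0, 0, 0]], [0, [0, 0.95, -1.25], [0, 0, 0]], [0, [0, 0, 0], [0, 0, 0]]]'

```text
time_s: 17.02
tool_pos: [0.5735, 0.0434, 0.1757]
tool_rot: [-179.8, 0.1, 177.6]
force: [-1.3, -0.5, -0.0]
grip_width: 0.0091
```

```bash
python3 go.py .569 .0395 .177 178
```

```text
t 17.02 shift now-axes cm [ 0.43 -0.41 -0.13] target-axes [ 0.44 -0.4  -0.13] turn deg [-0.16  0.14 -0.39] F [-1.31 -0.53 -0.02] q [ 39.64  18.69 -55.7   96.3   16.22  73.47  68.3 ]
```

Request:
servo_tool --plan '[[0, [0, 1.1, -1.15], [0, 0, 0]], [0, [0, 1.2, -1.05], [0, 0, 0]], [0, [0, 1.3, -0.9], [0, 0, 0]], [0, [0, 1.4, -0.8], [0, 0, 0]], [0, [0, 1.45, -0.65], [0, 0, 0]], [0, [0, 0, 0], [0, 0, 0]]]'

```text
time_s: 17.52
tool_pos: [0.5757, 0.1034, 0.223]
tool_rot: [-179.1, -0.0, 177.2]
force: [2.3, 2.5, -3.7]
grip_width: 0.0091
```

```bash
python3 - <<'E'
from h import *
o=env.get_obs();p=o["tool_pos"];a=np.arctan2(p[2]+.017-.0905,-(p[1]-.1657));print(p,a-.3078,np.hypot(p[2]+.017-.0905,p[1]-.1657),o["force"],o["tool_rot"],o["qpos"].round(1))
E
```

```text
[0.57567032 0.10337448 0.22298469] 0.8679758954389427 0.1619572308423836 [ 2.27057841  2.45102954 -3.68285367] [-1.79055659e+02 -5.94543990e-04  1.77236671e+02] [ 33.4  18.6 -56.9  91.   16.7  79.4  61.9]
```

Request:
servo_tool --plan '[[0, [0.1, 1.5, -0.5], [0, 0, 0]], [0, [0.1, 1.55, -0.35], [0, 0, 0]], [0, [0.1, 1.55, -0.2], [0, 0, 0]], [0, [0, 1.6, 0], [0, 0, 0]], [0, [0, 1.6, 0.1], [0, 0, 0]], [0, [0, 0, 0], [0, 0, 0]]]'

```text
time_s: 18.02
tool_pos: [0.5783, 0.1727, 0.2364]
tool_rot: [-178.0, 0.1, 176.7]
force: [5.3, 2.0, -10.0]
grip_width: 0.009
```

```bash
cat > cv.py <<'E'
from h import *
o=env.get_obs();p=o["tool_pos"];a=np.arctan2(p[2]+.017-.0905,-(p[1]-.1657));print(p,a-.3078,np.hypot(p[2]+.017-.0905,p[1]-.1657),o["force"],o["tool_rot"].round(1),o["qpos"].round(1))
E
python3 cv.py
```

```text
[0.57834078 0.17270941 0.2363653 ] 1.3060078815335887 0.1630160689145179 [  5.3484155    1.96006794 -10.01840415] [-1.780e+02  1.000e-01  1.767e+02] [ 24.3  21.5 -56.9  86.9  19.8  82.5  53. ]
```

Request:
servo_tool --plan '[[0, [0.2, 1.6, 0.3], [0, 0, 0]], [0, [0.2, 1.6, 0.5], [0, 0, 0]], [0, [0.1, 1.3, 0.5], [0, 0, 0]], [0, [0, 0, 0], [0, 0, 0]]]'

```text
time_s: 18.35
tool_pos: [0.58, 0.2156, 0.2273]
tool_rot: [-177.9, 0.6, 176.5]
force: [4.2, 0.3, -8.4]
grip_width: 0.009
```

```bash
python3 cv.py
```

```text
[0.5800007  0.21555851 0.22734308] 1.5764020611171292 0.16172063330873035 [ 4.15331703  0.33124948 -8.35246098] [-177.9    0.6  176.5] [ 19.1  23.7 -56.5  85.7  21.9  82.1  47.9]
```

Request:
servo_tool --plan '[[0.3, [0, 0, 0], [0, 0, 0]], [0.3, [0, 0, 0], [0, 0, 0]], [0.3, [0, 0, 0], [0, 0, 0]], [0.3, [0, 0, -1], [0, 0, 0]], [0.3, [0, 0, -1.5], [0, 0, 0]], [0.3, [0, 0, -2], [0, 0, 0]], [0.3, [0, 0, -2.5], [0, 0, 0]], [0.3, [0, 0, -2], [-2, 0, 0]], [0.3, [0, 0, 0], [0, 0, 0]]]'

```text
time_s: 19.1
tool_pos: [0.5756, 0.2185, 0.3248]
tool_rot: [179.8, 0.1, 176.5]
force: [1.4, -0.8, 1.0]
grip_width: 0.0261
```

```bash
python3 go.py .4655 -.179 .3 178; python3 - <<'E'
from h import *
d=cam("scene"); a=d["image"][110:290,140:340]
b=cv2.resize(a,(660,594),interpolation=cv2.INTER_CUBIC)
cv2.imwrite("pics/a7.png",(np.power(b/255.,.7)*255).astype(np.uint8))
E
```

```text
t 19.1 shift now-axes cm [  8.55 -40.36   2.29] target-axes [  9.62 -40.11   2.48] turn deg [ 0.25  0.11 -1.53] F [ 1.35 -0.77  0.98] q [ 20.54  21.04 -58.35  77.35  17.67  90.94  50.83]
```

View pics/a7.png

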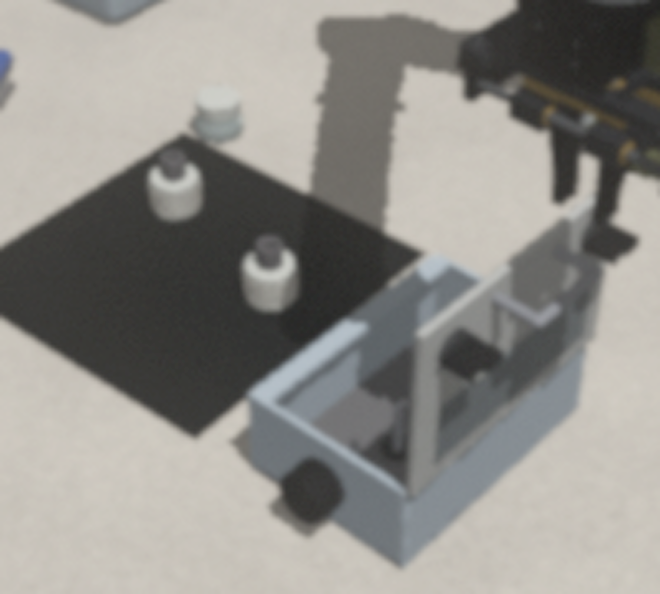

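Request:
servo_tool --plan '[[0.5, [0.5, -2, 0], [0, 0, 0]], [0.5, [0.8, -3.6, 0], [0, 0, 0]], [0.5, [0.8, -3.6, 0], [0, 0, 0]], [0.5, [0.8, -3.6, 0], [0, 0, 0]], [0.5, [0.8, -3.6, 0], [0, 0, 0]], [0.5, [0.8, -3.6, 0], [0, 0, 0]], [0.5, [0.8, -3.6, 0], [0, 0, 0]], [0.5, [0.8, -3.6, 0], [0, 0, 0]], [0.5, [0.8, -3.6, 0], [0, 0, 0]], [0.5, [0.8, -3.6, 0], [0, 0, 0]], [0.5, [0.8, -3.6, 0], [0, 0, 0]], [0.5, [0, 0, 1.2], [0, 0, 7]], [0.5, [0, 0, 1.2], [0, 0, 7]], [0.5, [0, 0, 1.2], [0, 0, 7]], [0.5, [0, 0, 1.2], [0, 0, 7]], [0.5, [0, 0, 1.2], [0, 0, 7]], [0.5, [0, 0, 1.2], [0, 0, 7]], [0.5, [0, 0, 1.2], [0, 0, 7]], [0.5, [0, 0, 1.2], [0, 0, 7]], [0.5, [0, 0, 1.2], [0, 0, 7]]]'

```text
time_s: 20.82
tool_pos: [0.4465, -0.1689, 0.1976]
tool_rot: [-179.0, -1.0, 113.0]
force: [0.9, -0.4, 0.9]
grip_width: 0.0439
```

Request:
servo_tool --plan '[[0.5, [0, 0, 0], [0, 0, 7]], [0.5, [0, 0, 0], [0, 0, 7]], [0.5, [0, 0, 0], [0, 0, 6]], [0.5, [0, 0, 0], [0, 0, 3]], [0.5, [0, 0, 0], [0, 0, 0]]]'

```text
time_s: 21.23
tool_pos: [0.4403, -0.1655, 0.1905]
tool_rot: [-177.9, -0.9, 89.0]
force: [0.1, -0.5, -0.4]
grip_width: 0.0435
```

```bash
python3 go.py .4655 -.179 .12 88
```

```text
t 21.23 shift now-axes cm [-1.42  2.79  6.93] target-axes [-1.26  2.56  7.05] turn deg [-2.09 -0.93  0.98] F [ 0.05 -0.54 -0.38] q [ 62.92   1.27 -45.35 107.05   0.61  74.32  16.37]
```

```bash
python3 - <<'E'
from h import *
np.set_printoptions(precision=4,suppress=True)
S=np.load("scene.npy",allow_pickle=True).item(); d=cam("scene"); t=cam("top")
for n,e in(("old",S),("new",d)):
    g=cv2.cvtColor(e["image"],cv2.COLOR_BGR2GRAY); k,l,s,c=cv2.connectedComponentsWithStats((g>95).astype(np.uint8))
    for i in range(1,k):
        if 40<s[i,4]<400 and 180<c[i,0]<240 and 140<c[i,1]<220: print(n,s[i],c[i],onz(e,*c[i],.025))
b=cv2.resize(d["image"][130:220,170:270],(800,720),interpolation=cv2.INTER_CUBIC)[:600]
cv2.imwrite("pics/a8.png",(np.power(b/255.,.7)*255).astype(np.uint8))
o=env.get_obs(); print((proj(d,o["tool_pos"])-[170,130])*8)
E
```

```text
old [185 160  16  16 160] [193.2188 167.6062] [ 0.4695 -0.3121  0.025 ]
old [216 176  15  17 163] [223.7117 184.3497] [ 0.472  -0.1718  0.025 ]
new [214 186  16  18 193] [222.1347 194.5855] [ 0.5145 -0.1413  0.025 ]
[[485.5385  66.1367]]
```

View pics/a8.png

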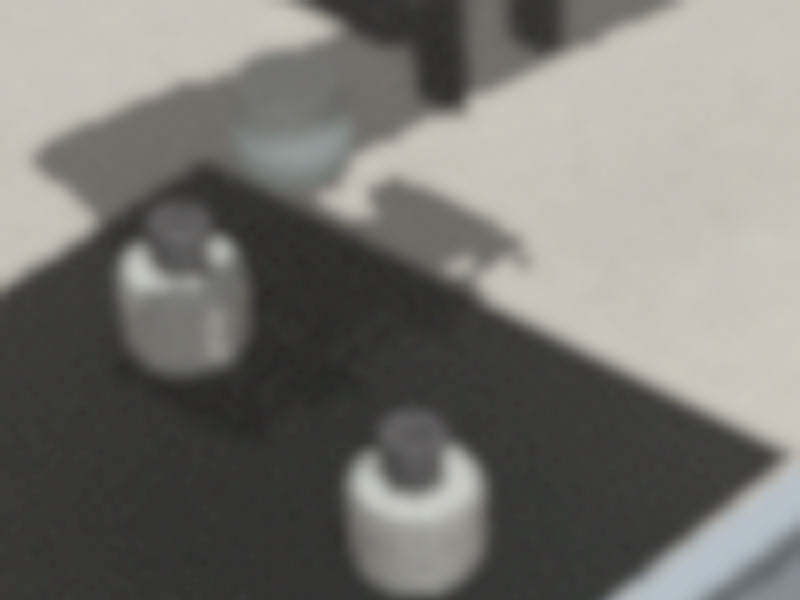

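```bash
python3 go.py .508 -.1485 .09 88
```

```text
t 21.33 shift now-axes cm [1.64 7.08 9.85] target-axes [ 1.94  6.68 10.07] turn deg [-2.06 -0.92  1.17] F [ 0.94  0.03 -0.6 ] q [ 62.92   1.27 -45.35 107.03   0.61  74.31  16.55]
```

Request:
servo_tool --plan '[[0.5, [0, 0, 0], [-2, -0.9, 1.2]], [0.5, [0.5, 1.6, 1.5], [0, 0, 0]], [0.5, [0.5, 1.7, 2], [0, 0, 0]], [0.5, [0.5, 1.7, 2], [0, 0, 0]], [0.5, [0.5, 1.7, 2], [0, 0, 0]], [0.5, [0, 0, 1.2], [0, 0, 0]], [0.5, [0, 0, 0], [0, 0, 0]], [0.5, [0, 0, 0], [0, 0, 0]]]'

```text
time_s: 22.0
tool_pos: [0.5101, -0.1496, 0.1027]
tool_rot: [179.8, 0.4, 88.4]
force: [0.2, 0.4, -0.3]
grip_width: 0.0434
```

```bash
python3 go.py .508 -.1485 .044 88
```

```text
t 22.0 shift now-axes cm [ 0.15 -0.23  5.86] target-axes [ 0.11 -0.21  5.87] turn deg [0.17 0.4  0.44] F [ 0.23  0.37 -0.29] q [ 55.65  14.42 -47.3  107.15  12.24  63.27   2.18]
```

Request:
servo_tool --plan '[[0.55, [0.15, -0.2, 1], [0.2, 0.4, 0.4]], [0.55, [0, 0, 1.2], [0, 0, 0]], [0.55, [0, 0, 1.2], [0, 0, 0]], [0.55, [0, 0, 1], [0, 0, 0]], [0.55, [0, 0, 0.7], [0, 0, 0]], [0.55, [0, 0, 0], [0, 0, 0]], [0.55, [0, 0, 0], [0, 0, 0]]]'

```text
time_s: 22.58
tool_pos: [0.5058, -0.1514, 0.0489]
tool_rot: [-180.0, 0.2, 87.8]
force: [0.7, -0.5, 0.5]
grip_width: 0.0476
```

```bash
python3 go.py .508 -.1485 .044 88; python3 - <<'E'
from h import *
d=cam("scene")
b=cv2.resize(d["image"][130:220,170:270],(800,720),interpolation=cv2.INTER_CUBIC)[100:700]
cv2.imwrite("pics/a9.png",(np.power(b/255.,.7)*255).astype(np.uint8))
E
```

```text
t 22.58 shift now-axes cm [0.3  0.21 0.49] target-axes [0.3  0.21 0.49] turn deg [-0.01  0.24 -0.17] F [ 0.68 -0.55  0.45] q [ 54.05  18.34 -45.71 110.14  15.72  57.8   -0.86]
```

View pics/a9.png

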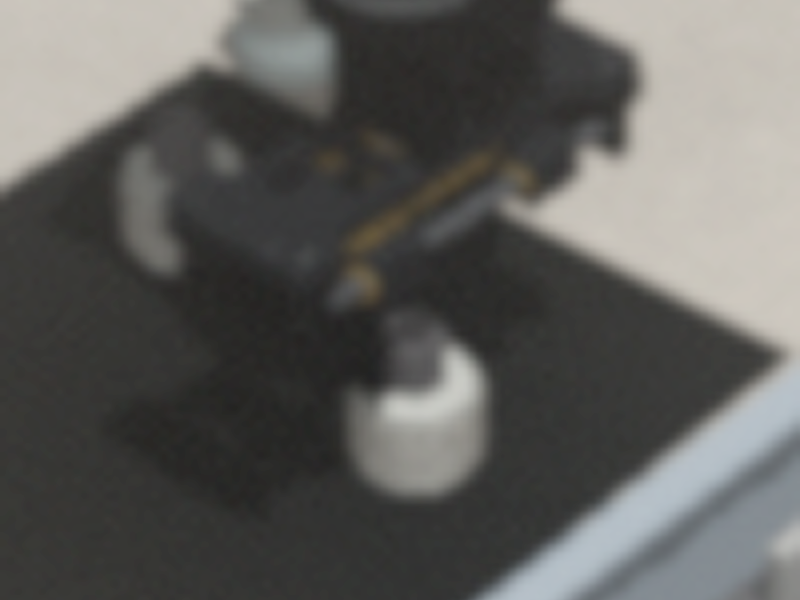

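Request:
servo_tool --plan '[[0.55, [0.3, 0.1, 0.2], [0, 0, 0]], [0.55, [0, 0, 0.2], [0, 0, 0]], [0.55, [0, 0, 0], [0, 0, 0]], [0, [0, 0, 0], [0, 0, 0]], [0, [0, 0, 0], [0, 0, 0]], [0, [0, 0, 0], [0, 0, 0]], [0, [0, 0, 0], [0, 0, 0]], [0, [0, 0, 0], [0, 0, 0]], [0, [0, 0, 0], [0, 0, 0]], [0, [0, 0, 0], [0, 0, 0]], [0, [0, 0, 0], [0, 0, 0]]]' --force 15

```text
time_s: 23.55
tool_pos: [0.5089, -0.1484, 0.0466]
tool_rot: [179.8, 0.3, 87.8]
force: [-0.0, -0.2, -0.4]
grip_width: 0.0255
```

```bash
python3 go.py .508 -.1485 .044 88
```

```text
t 23.55 shift now-axes cm [-0.01 -0.09  0.26] target-axes [-0.01 -0.09  0.26] turn deg [ 0.2   0.33 -0.16] F [-0.05 -0.16 -0.39] q [ 53.54  18.64 -45.68 110.16  16.11  57.39  -1.54]
```

Request:
servo_tool --plan '[[0.55, [0, 0, 0], [0, 0, 0]], [0.55, [0, 0, 0], [0, 0, 0]], [0.55, [0, 0, 0], [0, 0, 0]], [0.55, [0, 0, 0], [0, 0, 0]], [0.55, [0, 0, 0], [0, 0, -7]], [0.55, [0, 0, 0], [0, 0, -7]], [0.55, [0, 0, 0], [0, 0, -7]], [0.55, [0, 0, 0], [0, 0, -7]], [0.55, [0, 0, 0], [0, 0, -7]], [0.55, [0, 0, 0], [0, 0, -7]], [0.55, [0, 0, 0], [0, 0, -7]], [0.55, [0, 0, 0], [0, 0, -7]], [0.55, [0, 0, 0], [0, 0, -7]], [0.55, [0, 0, 0], [0, 0, -7]], [0.55, [0, 0, 0], [0, 0, -7]], [0.55, [0, 0, 0], [0, 0, -7]], [0.55, [0, 0, 0], [0, 0, -4]], [0.55, [0, 0, 0], [0, 0, 0]]]'

```text
time_s: 25.05
tool_pos: [0.5093, -0.1496, 0.0475]
tool_rot: [-179.6, 0.3, 178.3]
force: [0.3, -0.2, -0.1]
grip_width: 0.0479
```

```bash
python3 go.py .5089 -.1484 .0455 178
```

```text
t 25.05 shift now-axes cm [0.04 0.12 0.2 ] target-axes [0.04 0.11 0.2 ] turn deg [-0.43  0.27  0.27] F [ 0.3  -0.17 -0.05] q [ 66.88  25.53 -62.88 109.76  26.64  60.47  80.96]
```

Request:
servo_tool --plan '[[0.55, [0, 0.1, 0.15], [-0.4, 0.3, 0]], [0.55, [0, 0, 0], [0, 0, 0]], [0, [0, 0, 0], [0, 0, 0]], [0, [0, 0, 0], [0, 0, 0]], [0, [0, 0, 0], [0, 0, 0]], [0, [0, 0, 0], [0, 0, 0]], [0, [0, 0, 0], [0, 0, 0]], [0, [0, 0, 0], [0, 0, 0]], [0, [0, 0, 0], [0, 0, 0]], [0, [0, 0, 0], [0, 0, 0]], [0, [0, 0, 0], [0, 0, 0]]]' --force 20

```text
time_s: 25.97
tool_pos: [0.5093, -0.1487, 0.0458]
tool_rot: [-180.0, -0.1, 177.8]
force: [0.3, 0.5, -0.9]
grip_width: 0.0253
```

```bash
python3 go.py .5089 -.1484 .0455 178
```

```text
t 25.97 shift now-axes cm [0.04 0.03 0.03] target-axes [0.04 0.03 0.03] turn deg [-0.04 -0.07 -0.22] F [ 0.29  0.46 -0.92] q [ 66.58  25.96 -62.58 109.5   26.5   60.73  80.61]
```

Request:
servo_tool --plan '[[0, [0, 0, -1], [0, 0, 0]], [0, [0, 0, -2], [0, 0, 0]], [0, [0, 0, -2.5], [0, 0, 0]], [0, [0, 0, -2.5], [0, 0, 0]], [0, [0, 0, -2.5], [0, 0, 0]], [0, [0, 0, -2.5], [0, 0, 0]], [0, [0, 0, -1.5], [0, 0, 0]], [0, [0, 0, 0], [0, 0, 7]], [0, [0, 0, 0], [0, 0, 7]], [0, [0, 0, 0], [0, 0, 7]], [0, [0, 0, 0], [0, 0, 7]], [0, [0, 0, 0], [0, 0, 7]], [0, [0, 0, 0], [0, 0, 7]], [0, [0, 0, 0], [0, 0, 7]], [0, [0, 0, 0], [0, 0, 7]], [0, [0, 0, 0], [0, 0, 7]], [0, [0, 0, 0], [0, 0, 7]], [0, [0, 0, 0], [0, 0, 7]], [0, [0, 0, 0], [0, 0, 6]], [0, [0, 0, 0], [0, 0, 3]]]' --force 30

```text
time_s: 27.63
tool_pos: [0.5092, -0.1414, 0.2102]
tool_rot: [179.9, 0.1, 89.6]
force: [0.5, -0.4, -0.5]
grip_width: 0.0251
```

```bash
python3 go.py .542 .0825 .2 88; python3 - <<'E'
from h import *
np.save("top2.npy",cam("top"),allow_pickle=True);d=cam("scene")
t=np.load("top2.npy",allow_pickle=True).item()
a=cv2.resize(t["image"][135:225,190:260],(466,600),interpolation=cv2.INTER_CUBIC)
b=cv2.resize(d["image"][170:290,210:335],(333,320),interpolation=cv2.INTER_CUBIC)
c=np.zeros((600,800,3),np.uint8); c[:,:466]=a; c[:320,467:]=b
cv2.imwrite("pics/b0.png",(np.power(c/255.,.7)*255).astype(np.uint8))
E
```

```text
t 27.63 shift now-axes cm [22.41  3.14  0.97] target-axes [22.49  2.5   1.02] turn deg [0.06 0.13 1.65] F [ 0.47 -0.43 -0.54] q [ 65.44   9.32 -57.4   99.86   8.24  75.16   5.91]
```

View pics/b0.png

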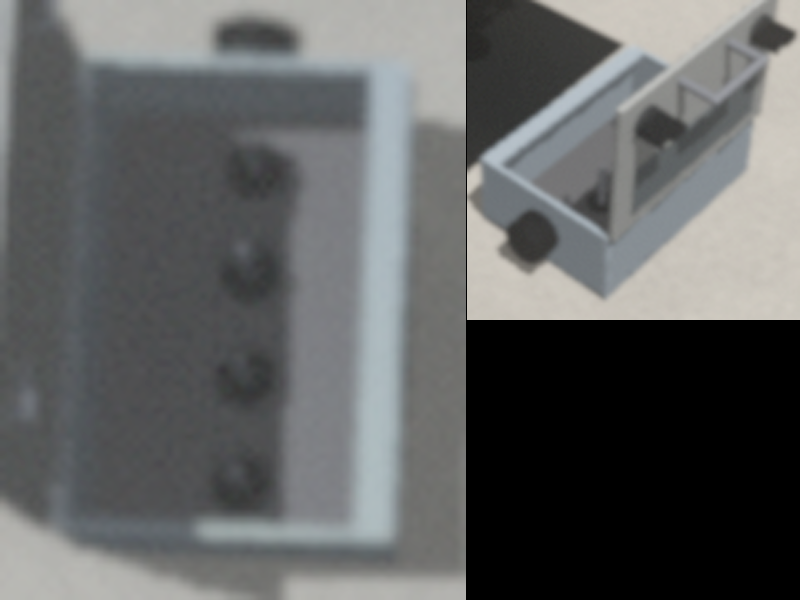

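```bash
python3 - <<'E'
from h import *
np.set_printoptions(precision=4,suppress=True)
t=np.load("top2.npy",allow_pickle=True).item(); g=cv2.GaussianBlur(cv2.cvtColor(t["image"],cv2.COLOR_BGR2GRAY),(0,0),.8)
for u,v in((252,172),(249,272),(244,377),(240,480)):
    x,y=int(u/6.667+190),int(v/6.667+135); p=g[y-6:y+7,x-6:x+7].astype(float)
    th=np.percentile(p,30); w=np.clip(th-p,0,None); yy,xx=np.mgrid[y-6:y+7,x-6:x+7]
    c=((w*xx).sum()/w.sum(),(w*yy).sum()/w.sum()); print((u,v),"dark",np.round(c,2),onz(t,*c,.012),"eye",onz(t,(u+.5)/6.667-.5+190,(v+.5)/6.667-.5+135,.01))
q=[.571,.0818,-.036]
for i in range(4):
    lx=-.087+.058*i; p=np.array([q[0]+lx*np.cos(q[2]),q[1]+lx*np.sin(q[2]),.01]); print(i,p,(proj(t,p)[0]+.5-[190,135])*6.667,(proj(t,p+[0,0,.052])[0]+.5-[190,135])*6.667)
E
```

```text
(252, 172) dark [227.79 161.25] [0.6524 0.0803 0.012 ] eye [0.6563 0.082  0.01  ]
(249, 272) dark [227.25 176.51] [0.5955 0.0815 0.012 ] eye [0.6002 0.083  0.01  ]
(244, 377) dark [226.81 191.94] [0.5388 0.0825 0.012 ] eye [0.5422 0.0849 0.01  ]
(240, 480) dark [226.05 207.5 ] [0.4826 0.0844 0.012 ] eye [0.4862 0.0864 0.01  ]
0 [0.4841 0.0849 0.01  ] [243.1363 484.4997] [234.2767 470.0271]
1 [0.542  0.0828 0.01  ] [248.3896 377.8201] [239.8263 358.9833]
2 [0.6    0.0808 0.01  ] [253.5578 272.8684] [245.2824 249.8131]
3 [0.6579 0.0787 0.01  ] [258.643 169.603] [250.6472 142.4695]
```

Request:
servo_tool --plan '[[0, [0, 0, 0], [0, 0, 1.6]], [0, [2, 0.8, 0], [0, 0, 0]], [0, [2.5, 1, 0], [0, 0, 0]], [0, [2.5, 1, 0], [0, 0, 0]], [0, [2.5, 1, 0], [0, 0, 0]], [0, [2.5, 1, 0], [0, 0, 0]], [0, [2.5, 1, 0], [0, 0, 0]], [0, [2.5, 1, 0], [0, 0, 0]], [0, [2, 0.8, 0], [0, 0, 0]], [0, [1, 0.4, 0], [0, 0, 0]], [0, [0, 0, 0], [0, 0, 0]], [0, [0, 0, 0], [0, 0, 0]]]'

```text
time_s: 28.73
tool_pos: [0.5957, 0.0639, 0.2124]
tool_rot: [180.0, 0.1, 89.5]
force: [-0.1, -0.2, -0.6]
grip_width: 0.0248
```

```bash
python3 go.py .599 .081 .13 88
```

```text
t 28.73 shift now-axes cm [1.72 0.31 8.24] target-axes [1.72 0.27 8.24] turn deg [0.03 0.1  1.48] F [-0.06 -0.16 -0.6 ] q [ 38.43  22.13 -59.47  90.01  19.41  78.97 -23.46]
```

Request:
servo_tool --plan '[[0, [1, 0.2, 0.5], [0, 0, 1.2]], [0, [0.7, 0.1, 1.5], [0, 0, 0]], [0, [0, 0, 1.5], [0, 0, 0]], [0, [0, 0, 1.5], [0, 0, 0]], [0, [0, 0, 1.5], [0, 0, 0]], [0, [0, 0, 1.2], [0, 0, 0]], [0, [0, 0, 0], [0, 0, 0]], [0, [0, 0, 0], [0, 0, 0]]]'

```text
time_s: 29.4
tool_pos: [0.5975, 0.0713, 0.1289]
tool_rot: [-179.9, 0.4, 88.1]
force: [-0.2, 0.7, -0.9]
grip_width: 0.0246
```

```bash
python3 go.py .599 .081 .115 88
```

```text
t 29.4 shift now-axes cm [0.98 0.12 1.38] target-axes [0.97 0.11 1.39] turn deg [-0.09  0.45  0.13] F [-0.22  0.71 -0.86] q [ 35.24  26.38 -56.77  95.33  23.52  71.29 -28.49]
```

Request:
servo_tool --plan '[[0, [1, 0.1, 0.2], [0, 0.4, 0.1]], [0, [0, 0, 0.3], [0, 0, 0]], [0, [0, 0, 0], [0, 0, 0]], [0, [0, 0, 0], [0, 0, 0]]]'

```text
time_s: 29.73
tool_pos: [0.6, 0.0815, 0.125]
tool_rot: [180.0, 0.0, 88.0]
force: [1.4, -0.5, -1.0]
grip_width: 0.0248
```

```bash
python3 go.py .599 .081 .115 88
```

```text
t 29.73 shift now-axes cm [-0.05 -0.1   1.  ] target-axes [-0.05 -0.1   1.  ] turn deg [ 0.05  0.   -0.03] F [ 1.4  -0.47 -0.96] q [ 34.31  26.96 -56.68  95.2   23.68  70.76 -29.52]
```

Aligned within 1 mm. Lower onto the spindle (bottom seat at TCP ≈ 0.056).

Request:
servo_tool --plan '[[0, [0, -0.1, 0.7], [0, 0, 0]], [0, [0, 0, 0.7], [0, 0, 0]], [0, [0, 0, 0.7], [0, 0, 0]], [0, [0, 0, 0.7], [0, 0, 0]], [0, [0, 0, 0.7], [0, 0, 0]], [0, [0, 0, 0.7], [0, 0, 0]], [0, [0, 0, 0], [0, 0, 0]]]'

```text
time_s: 30.32
tool_pos: [0.5995, 0.0816, 0.0793]
tool_rot: [179.9, 0.0, 88.0]
force: [0.0, -0.9, -0.8]
grip_width: 0.0245
```

```bash
python3 go.py .599 .081 .056 88
```

```text
t 30.32 shift now-axes cm [-0.06 -0.05  2.33] target-axes [-0.06 -0.04  2.33] turn deg [ 0.13  0.03 -0.01] F [ 0.04 -0.88 -0.82] q [ 32.96  29.48 -54.96  97.83  26.16  66.41 -31.26]
```

Request:
servo_tool --plan '[[0, [0, 0, 0.7], [0, 0, 0]], [0, [0, 0, 0.7], [0, 0, 0]], [0, [0, 0, 0.6], [0, 0, 0]], [0, [0, 0, 0.3], [0, 0, 0]], [0, [0, 0, 0], [0, 0, 0]], [0, [0, 0, 0], [0, 0, 0]]]'

```text
time_s: 30.82
tool_pos: [0.6005, 0.0823, 0.0558]
tool_rot: [179.8, 0.0, 88.0]
force: [0.3, 0.2, -1.1]
grip_width: 0.025
```

```bash
python3 go.py .599 .081 .056 88
```

```text
t 30.82 shift now-axes cm [-0.14 -0.14 -0.02] target-axes [-0.14 -0.14 -0.02] turn deg [ 0.2   0.02 -0.02] F [ 0.33  0.24 -1.07] q [ 32.02  31.04 -53.89  98.82  27.64  64.27 -32.31]
```

Request:
servo_tool --plan '[[0.5, [0, 0, 0], [0, 0, 0]], [0.5, [0, 0, 0], [0, 0, 0]], [0.5, [0, 0, 0], [0, 0, 0]], [0.5, [0, 0, 0], [0, 0, 0]], [0.5, [0, 0, -1], [0, 0, 0]], [0.5, [0, 0, -2], [0, 0, 0]], [0.5, [0, 0, -3], [0, 0, 0]], [0.5, [0, 0, -3], [0, 0, 0]], [0.5, [0, 0, -2], [0, 0, 0]], [0.5, [-2, -0.6, -1], [0, 0, 0]], [0.5, [-3.7, -1.1, 0], [0, 0, 0]], [0.5, [-3.7, -1.1, 0], [0, 0, 0]], [0.5, [-3.7, -1.1, 0], [0, 0, 0]], [0.5, [-3.7, -1.1, 0], [0, 0, 0]], [0.5, [-3.7, -1.1, 0], [0, 0, 0]], [0.5, [-3.7, -1.1, 0], [0, 0, 0]], [0.5, [-3.7, -1.1, 0], [0, 0, 0]], [0.5, [-3.7, -1.1, 0], [0, 0, 0]], [0.5, [-2.5, -0.8, 0], [0, 0, 0]], [0.5, [0, 0, 0], [0, 0, 0]]]'

```text
time_s: 32.48
tool_pos: [0.4854, -0.2644, 0.1919]
tool_rot: [179.2, 0.2, 88.8]
force: [-0.2, -0.2, -0.1]
grip_width: 0.0436
```

```bash
python3 go.py .465 -.316 .1 88; python3 - <<'E'
from h import *
np.set_printoptions(precision=4,suppress=True)
S=np.load("scene.npy",allow_pickle=True).item(); d=cam("scene")
for n,e in(("old",S),("new",d)):
    g=cv2.cvtColor(e["image"],cv2.COLOR_BGR2GRAY); k,l,s,c=cv2.connectedComponentsWithStats((g>95).astype(np.uint8))
    for i in range(1,k):
        if 40<s[i,4]<400 and 180<c[i,0]<240 and 140<c[i,1]<220: print(n,s[i],c[i],onz(e,*c[i],.025))
b=np.zeros((480,800,3),np.uint8)
b[:,:400]=cv2.resize(d["image"][130:226,170:250],(400,480),interpolation=cv2.INTER_CUBIC)
t=cam("top"); b[:,402:]=cv2.resize(t["image"][135:231,190:270],(398,480),interpolation=cv2.INTER_CUBIC)
cv2.imwrite("pics/b1.png",(np.power(b/255.,.7)*255).astype(np.uint8))
E
```

```text
t 32.48 shift now-axes cm [-5.17 -2.07  9.18] target-axes [-5.23 -1.86  9.19] turn deg [0.84 0.23 0.8 ] F [-0.16 -0.19 -0.13] q [ 75.04  13.26 -55.48  98.8   11.34  73.03  15.9 ]
old [185 160  16  16 160] [193.2188 167.6062] [ 0.4695 -0.3121  0.025 ]
old [216 176  15  17 163] [223.7117 184.3497] [ 0.472  -0.1718  0.025 ]
new [186 160  15  16 165] [193.3758 167.9273] [ 0.4704 -0.3104  0.025 ]
```

View pics/b1.png

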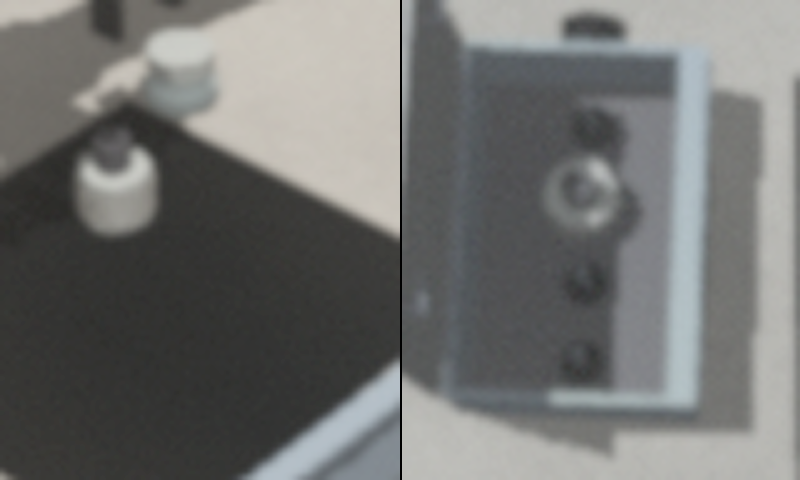

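Request:
servo_tool --plan '[[0.55, [-1.5, -0.5, 1], [0.8, 0.2, 0.8]], [0.55, [-2, -0.7, 1.5], [0, 0, 0]], [0.55, [-1.7, -0.7, 2], [0, 0, 0]], [0.55, [0, 0, 2], [0, 0, 0]], [0.55, [0, 0, 1.5], [0, 0, 0]], [0.55, [0, 0, 0.7], [0, 0, 0]], [0.55, [0, 0, 0], [0, 0, 0]], [0.55, [0, 0, 0], [0, 0, 0]]]'

```text
time_s: 33.25
tool_pos: [0.4785, -0.2956, 0.108]
tool_rot: [179.3, -0.2, 89.7]
force: [0.5, -0.5, 0.0]
grip_width: 0.0477
```

```bash
python3 go.py .465 -.316 .0455 88
```

```text
t 33.25 shift now-axes cm [-2.07 -1.41  6.22] target-axes [-2.09 -1.28  6.25] turn deg [ 0.66 -0.2   1.73] F [ 0.54 -0.54  0.  ] q [ 74.16  19.9  -52.57 102.73  16.83  65.27  15.97]
```

Request:
servo_tool --plan '[[0.55, [-1, -0.7, 0], [0.6, -0.2, 1.7]], [0.55, [-1.2, -0.6, 0.2], [0, 0, 0]], [0.55, [0, 0, 0], [0, 0, 0]], [0.55, [0, 0, 0], [0, 0, 0]]]'

```text
time_s: 33.58
tool_pos: [0.4669, -0.3181, 0.1095]
tool_rot: [179.8, 0.2, 88.1]
force: [-0.4, 1.0, -0.4]
grip_width: 0.0477
```

```bash
python3 go.py .465 -.316 .0455 88
```

```text
t 33.58 shift now-axes cm [ 0.23 -0.23  6.4 ] target-axes [ 0.2 -0.2  6.4] turn deg [0.25 0.21 0.1 ] F [-0.43  0.99 -0.35] q [ 75.4   19.96 -51.57 102.18  17.15  65.77  16.53]
```

Request:
servo_tool --plan '[[0.55, [0.2, -0.2, 1], [0.2, 0.2, 0]], [0.55, [0, 0, 1.2], [0, 0, 0]], [0.55, [0, 0, 1.2], [0, 0, 0]], [0.55, [0, 0, 1.2], [0, 0, 0]], [0.55, [0, 0, 0.8], [0, 0, 0]], [0.55, [0, 0, 0.4], [0, 0, 0]], [0.55, [0, 0, 0], [0, 0, 0]]]'

```text
time_s: 34.17
tool_pos: [0.4638, -0.316, 0.0446]
tool_rot: [-180.0, -0.1, 88.0]
force: [1.1, -0.7, -0.3]
grip_width: 0.0477
```

```bash
python3 go.py .465 -.316 .0455 88
```

```text
t 34.17 shift now-axes cm [ 0.01  0.12 -0.09] target-axes [ 0.01  0.12 -0.09] turn deg [-0.03 -0.07  0.01] F [ 1.08 -0.69 -0.34] q [ 73.05  24.42 -49.22 105.57  21.19  59.75  13.44]
```

Same double-grip: close here (centres x), then open, turn and close again.

Request:
servo_tool --plan '[[0.55, [0, 0.1, -0.1], [0, 0, 0]], [0, [0, 0, 0], [0, 0, 0]], [0, [0, 0, 0], [0, 0, 0]], [0, [0, 0, 0], [0, 0, 0]], [0, [0, 0, 0], [0, 0, 0]], [0, [0, 0, 0], [0, 0, 0]], [0, [0, 0, 0], [0, 0, 0]], [0, [0, 0, 0], [0, 0, 0]], [0, [0, 0, 0], [0, 0, 0]], [0, [0, 0, 0], [0, 0, 0]]]' --force 15

```text
time_s: 35.0
tool_pos: [0.466, -0.3162, 0.0468]
tool_rot: [179.9, 0.0, 88.0]
force: [-0.1, 0.1, -0.5]
grip_width: 0.0259
```

```bash
python3 go.py .465 -.316 .0455 178
```

```text
t 35.0 shift now-axes cm [ 0.02 -0.1   0.13] target-axes [0.1  0.02 0.13] turn deg [  0.05   0.05 -89.95] F [-0.08  0.1  -0.48] q [ 72.95  24.39 -49.29 105.31  21.17  59.91  13.41]
```

Request:
servo_tool --plan '[[0.55, [0, 0, 0], [0, 0, 0]], [0.55, [0, 0, 0], [0, 0, 0]], [0.55, [0, 0, 0], [0, 0, 0]], [0.55, [0, 0, 0], [0, 0, 0]], [0.55, [0, 0, 0], [0, 0, -7]], [0.55, [0, 0, 0], [0, 0, -7]], [0.55, [0, 0, 0], [0, 0, -7]], [0.55, [0, 0, 0], [0, 0, -7]], [0.55, [0, 0, 0], [0, 0, -7]], [0.55, [0, 0, 0], [0, 0, -7]], [0.55, [0, 0, 0], [0, 0, -7]], [0.55, [0, 0, 0], [0, 0, -7]], [0.55, [0, 0, 0], [0, 0, -7]], [0.55, [0, 0, 0], [0, 0, -7]], [0.55, [0, 0, 0], [0, 0, -7]], [0.55, [0, 0, 0], [0, 0, -7]], [0.55, [0, 0, 0], [0, 0, -4]], [0.55, [0, 0, 0], [0, 0, 0]]]'

```text
time_s: 36.5
tool_pos: [0.4674, -0.3182, 0.049]
tool_rot: [-179.8, 0.3, 178.5]
force: [-0.1, 0.3, 0.4]
grip_width: 0.0481
```

```bash
python3 go.py .465 -.316 .0455 178
```

```text
t 36.5 shift now-axes cm [0.25 0.21 0.34] target-axes [0.25 0.21 0.35] turn deg [-0.2   0.25  0.46] F [-0.1   0.27  0.43] q [ 85.19  33.7  -67.24 104.82  34.52  64.88  94.31]
```

Request:
servo_tool --plan '[[0.55, [0.15, 0.2, 0.3], [-0.2, 0.2, 0.4]], [0.55, [0, 0, 0], [0, 0, 0]], [0, [0, 0, 0], [0, 0, 0]], [0, [0, 0, 0], [0, 0, 0]], [0, [0, 0, 0], [0, 0, 0]], [0, [0, 0, 0], [0, 0, 0]], [0, [0, 0, 0], [0, 0, 0]], [0, [0, 0, 0], [0, 0, 0]], [0, [0, 0, 0], [0, 0, 0]], [0, [0, 0, 0], [0, 0, 0]], [0, [0, 0, 0], [0, 0, 0]], [0, [0, 0, 0], [0, 0, 0]]]' --force 25

```text
time_s: 37.5
tool_pos: [0.4656, -0.3165, 0.0456]
tool_rot: [-179.9, -0.0, 177.5]
force: [0.1, -0.4, 0.5]
grip_width: 0.0257
```

Request:
servo_tool --plan '[[0, [0, 0, -1], [0, 0, 0]], [0, [0, 0, -2], [0, 0, 0]], [0, [0, 0, -2.5], [0, 0, 0]], [0, [0, 0, -2.5], [0, 0, 0]], [0, [0, 0, -2.5], [0, 0, 0]], [0, [0, 0, -2.5], [0, 0, 0]], [0, [0, 0, -1.5], [0, 0, 0]], [0, [0, 0, 0], [0, 0, 7]], [0, [0, 0, 0], [0, 0, 7]], [0, [0, 0, 0], [0, 0, 7]], [0, [0, 0, 0], [0, 0, 7]], [0, [0, 0, 0], [0, 0, 7]], [0, [0, 0, 0], [0, 0, 7]], [0, [0, 0, 0], [0, 0, 7]], [0, [0, 0, 0], [0, 0, 7]], [0, [0, 0, 0], [0, 0, 7]], [0, [0, 0, 0], [0, 0, 7]], [0, [0, 0, 0], [0, 0, 7]], [0, [0, 0, 0], [0, 0, 7]], [0, [0, 0, 0], [0, 0, 3]]]' --force 30

```text
time_s: 39.17
tool_pos: [0.4681, -0.3074, 0.2103]
tool_rot: [179.8, -0.0, 88.5]
force: [-0.7, 0.4, -0.9]
grip_width: 0.0255
```

```bash
python3 go.py .5415 .083 .2 88
```

```text
t 39.17 shift now-axes cm [39.22  6.31  1.08] target-axes [39.27  5.97  1.03] turn deg [ 0.23 -0.04  0.5 ] F [-0.71  0.38 -0.89] q [ 80.76  15.01 -57.94  95.77  12.94  76.27  19.15]
```

Request:
servo_tool --plan '[[0, [2, 0.3, 0], [0, 0, 0.5]], [0, [3.6, 0.6, 0], [0, 0, 0]], [0, [3.6, 0.6, 0], [0, 0, 0]], [0, [3.6, 0.6, 0], [0, 0, 0]], [0, [3.6, 0.6, 0], [0, 0, 0]], [0, [3.6, 0.6, 0], [0, 0, 0]], [0, [3.6, 0.6, 0], [0, 0, 0]], [0, [3.6, 0.6, 0], [0, 0, 0]], [0, [3.6, 0.6, 0], [0, 0, 0]], [0, [3.6, 0.6, 0], [0, 0, 0]], [0, [2, 0.3, 0], [0, 0, 0]], [0, [0, 0, 0], [0, 0, 0]], [0, [0, 0, 0], [0, 0, 0]]]'

```text
time_s: 40.25
tool_pos: [0.543, 0.075, 0.2178]
tool_rot: [179.4, 0.1, 88.0]
force: [-0.5, -0.9, -0.7]
grip_width: 0.0256
```

```bash
python3 go.py .5415 .083 .125 88
```

```text
t 40.25 shift now-axes cm [ 0.81 -0.27  9.28] target-axes [ 0.79 -0.17  9.28] turn deg [0.58 0.1  0.01] F [-0.51 -0.89 -0.73] q [ 48.21  15.61 -68.    96.92  15.15  77.03 -24.36]
```

Request:
servo_tool --plan '[[0, [0.8, -0.2, 1], [0.5, 0.1, 0]], [0, [0, 0, 1.5], [0, 0, 0]], [0, [0, 0, 1.5], [0, 0, 0]], [0, [0, 0, 1.5], [0, 0, 0]], [0, [0, 0, 1.5], [0, 0, 0]], [0, [0, 0, 1], [0, 0, 0]], [0, [0, 0, 0.5], [0, 0, 0]], [0, [0, 0, 0], [0, 0, 0]], [0, [0, 0, 0], [0, 0, 0]]]'

```text
time_s: 41.0
tool_pos: [0.5423, 0.0719, 0.1323]
tool_rot: [179.8, 0.4, 87.3]
force: [-0.8, -0.5, -0.6]
grip_width: 0.0254
```

```bash
python3 go.py .5415 .083 .12 88
```

```text
t 41.0 shift now-axes cm [ 1.12 -0.14  1.22] target-axes [ 1.11 -0.12  1.23] turn deg [ 0.19  0.4  -0.69] F [-0.76 -0.54 -0.64] q [ 44.32  20.67 -64.55 102.87  20.42  69.15 -28.95]
```

Request:
servo_tool --plan '[[0, [1.1, -0.1, 0.3], [0.2, 0.4, -0.7]], [0, [0, 0, 0.3], [0, 0, 0]], [0, [0, 0, 0], [0, 0, 0]], [0, [0, 0, 0], [0, 0, 0]]]'

```text
time_s: 41.33
tool_pos: [0.5434, 0.0839, 0.1281]
tool_rot: [179.8, -0.1, 88.0]
force: [0.2, -0.2, -1.2]
grip_width: 0.0256
```

```bash
python3 go.py .5415 .083 .12 88
```

```text
t 41.33 shift now-axes cm [-0.1  -0.19  0.81] target-axes [-0.1  -0.19  0.81] turn deg [ 0.18 -0.06  0.02] F [ 0.23 -0.21 -1.22] q [ 43.1   21.46 -64.54 102.81  20.78  68.72 -29.57]
```

Request:
servo_tool --plan '[[0, [-0.1, -0.2, 0.4], [0, 0, 0]], [0, [0, 0, 0.7], [0, 0, 0]], [0, [0, 0, 0.7], [0, 0, 0]], [0, [0, 0, 0.7], [0, 0, 0]], [0, [0, 0, 0.7], [0, 0, 0]], [0, [0, 0, 0.7], [0, 0, 0]], [0, [0, 0, 0.7], [0, 0, 0]], [0, [0, 0, 0], [0, 0, 0]]]'

```text
time_s: 42.0
tool_pos: [0.5425, 0.0827, 0.0775]
tool_rot: [179.7, -0.0, 88.0]
force: [0.9, -1.1, -0.8]
grip_width: 0.0255
```

```bash
python3 go.py .5415 .083 .056 88
```

```text
t 42.0 shift now-axes cm [ 0.03 -0.11  2.15] target-axes [ 0.03 -0.1   2.15] turn deg [ 0.33 -0.03  0.04] F [ 0.91 -1.08 -0.83] q [ 40.68  24.64 -61.97 105.92  24.32  63.75 -32.1 ]
```

Request:
servo_tool --plan '[[0, [0, 0, 0.7], [0.3, 0, 0]], [0, [0, 0, 0.7], [0, 0, 0]], [0, [0, 0, 0.5], [0, 0, 0]], [0, [0, 0, 0.2], [0, 0, 0]], [0, [0, 0, 0], [0, 0, 0]], [0.5, [0, 0, 0], [0, 0, 0]], [0.5, [0, 0, 0], [0, 0, 0]], [0.5, [0, 0, 0], [0, 0, 0]], [0.5, [0, 0, 0], [0, 0, 0]]]'

```text
time_s: 42.75
tool_pos: [0.543, 0.084, 0.0553]
tool_rot: [-180.0, -0.1, 88.1]
force: [0.2, 0.4, 0.1]
grip_width: 0.0408
```

```bash
python3 go.py .5415 .083 .2 88
```

```text
t 42.75 shift now-axes cm [ -0.08  -0.15 -14.47] target-axes [ -0.1   -0.15 -14.47] turn deg [-0.02 -0.08  0.06] F [0.22 0.35 0.07] q [ 39.06  26.64 -60.49 106.59  26.1   62.14 -33.42]
```

Request:
servo_tool --plan '[[0.5, [0, 0, -1], [0, 0, 0]], [0.5, [0, 0, -2.5], [0, 0, 0]], [0.5, [0, 0, -3.5], [0, 0, 0]], [0.5, [0, 0, -3.5], [0, 0, 0]], [0.5, [0, 0, -3.5], [0, 0, 0]], [0.5, [0, 0, -3.5], [0, 0, 0]], [0.5, [0, 0, -3.5], [0, 0, 0]], [0.5, [0, 0, -3.5], [0, 0, 0]], [0.5, [0, 0, -3], [0, 0, 0]], [0.5, [-3, 0, 0], [0, 0, 0]], [0.5, [-4, 0, 0], [0, 0, 0]], [0.5, [-4, 0, 0], [0, 0, 0]], [0.5, [-4, 0, 0], [0, 0, 0]], [0.5, [-4, 0, 0], [0, 0, 0]], [0.5, [0, 0, 0], [0, 0, 0]]]'

```text
time_s: 44.0
tool_pos: [0.5358, -0.1038, 0.3541]
tool_rot: [179.6, 0.2, 89.3]
force: [0.4, -1.9, -0.5]
grip_width: 0.0435
```

```bash
python3 go.py .57 .2155 .33 178; python3 - <<'E'
from h import *
d=cam("scene");t=cam("top")
b=np.zeros((480,800,3),np.uint8)
b[:,:400]=cv2.resize(d["image"][165:285,225:325],(400,480),interpolation=cv2.INTER_CUBIC)
b[:,402:]=cv2.resize(t["image"][135:231,190:270],(398,480),interpolation=cv2.INTER_CUBIC)
cv2.imwrite("pics/b2.png",(np.power(b/255.,.7)*255).astype(np.uint8))
E
```

```text
t 44.0 shift now-axes cm [31.97  3.03  2.34] target-axes [-2.31 32.03  2.41] turn deg [  0.18   0.41 -88.68] F [ 0.38 -1.88 -0.52] q [ 66.48  10.77 -66.53  83.91  10.03  91.35  -0.05]
```

View pics/b2.png

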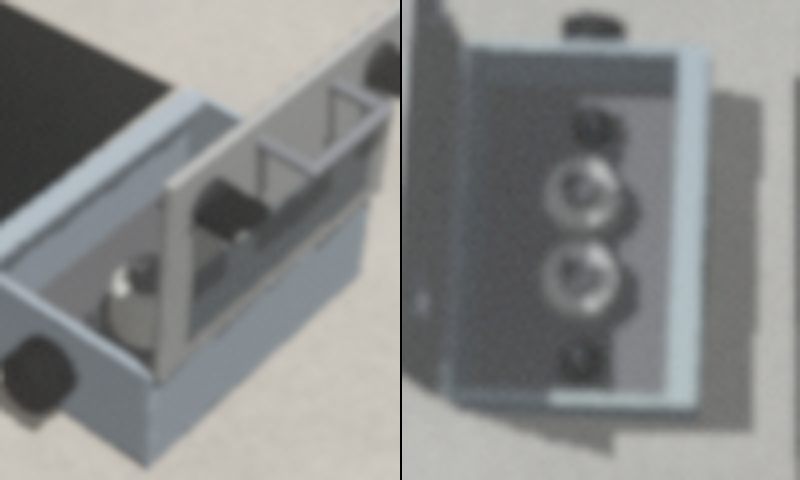

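Request:
servo_tool --plan '[[0.3, [2, 0.3, 0], [0, 0, 0]], [0.3, [3.6, 0.3, 0], [0, 0, 0]], [0.3, [3.6, 0.3, 0], [0, 0, 0]], [0.3, [3.6, 0.3, 0], [0, 0, 0]], [0.3, [3.6, 0.3, 0], [0, 0, 0]], [0.3, [3.6, 0.3, 0], [0, 0, 0]], [0.3, [3.6, 0.3, 0], [0, 0, 0]], [0.3, [3.6, 0.3, 0], [0, 0, 0]], [0.3, [3, 0.3, 0], [0, 0, 0]], [0.3, [1.5, 0, 0], [0, 0, 0]], [0.3, [0, 0, 0], [0, 0, 0]]]'

```text
time_s: 45.02
tool_pos: [0.5547, 0.253, 0.3604]
tool_rot: [179.5, -0.5, 90.9]
force: [-0.6, -0.2, -0.0]
grip_width: 0.0261
```

```bash
python3 go.py .57 .2155 .33 178
```

```text
t 45.02 shift now-axes cm [-3.8   1.44  3.02] target-axes [-1.66 -3.69  3.04] turn deg [  0.78   0.01 -87.11] F [-0.62 -0.2  -0.04] q [ 22.08  23.13 -68.02  74.52  21.45  95.25 -41.  ]
```

Request:
servo_tool --plan '[[0.3, [0, 0, 0], [0, 0, -6]], [0.3, [0, 0, 0], [0, 0, -7]], [0.3, [0, 0, 0], [0, 0, -7]], [0.3, [0, 0, 0], [0, 0, -7]], [0.3, [0, 0, 0], [0, 0, -7]], [0.3, [0, 0, 0], [0, 0, -7]], [0.3, [0, 0, 0], [0, 0, -7]], [0.3, [0, 0, 0], [0, 0, 0]]]'

```text
time_s: 45.68
tool_pos: [0.5465, 0.2598, 0.3655]
tool_rot: [179.2, 0.1, 140.5]
force: [-1.3, -0.3, 0.1]
grip_width: 0.0266
```

```bash
python3 go.py .57 .2155 .33 178
```

```text
t 45.68 shift now-axes cm [-4.63 -1.97  3.53] target-axes [-2.5  -4.35  3.55] turn deg [  0.7    0.39 -37.51] F [-1.29 -0.25  0.13] q [ 24.96  26.15 -75.94  74.61  25.64  96.97   4.75]
```

Request:
servo_tool --plan '[[0.3, [0, 0, 0], [0, 0, 7]], [0.3, [0, 0, 0], [0, 0, 7]], [0.3, [0, 0, 0], [0, 0, 7]], [0.3, [0, 0, 0], [0, 0, 7]], [0.3, [0, 0, 0], [0, 0, 7]], [0.3, [0, 0, 0], [0, 0, 7]], [0.3, [0, 0, 0], [0, 0, 7]], [0.3, [0, 0, 0], [0, 0, 7]], [0.3, [0, 0, 0], [0, 0, 7]], [0.3, [0, 0, 0], [0, 0, 7]], [0.3, [0, 0, 0], [0, 0, 7]], [0.3, [0, 0, 0], [0, 0, 7]], [0.3, [0, 0, 0], [0, 0, 7]], [0.3, [0, 0, 0], [0, 0, 7]], [0.3, [0, 0, 0], [0, 0, 7]], [0.3, [0, 0, 0], [0, 0, 7]], [0.3, [0, 0, 0], [0, 0, 7]], [0.3, [0, 0, 0], [0, 0, 7]], [0.3, [0, 0, 0], [0, 0, 7]], [0.3, [0, 0, 0], [0, 0, 5]]]'

```text
time_s: 47.35
tool_pos: [0.5371, 0.2587, 0.3755]
tool_rot: [-179.5, -1.0, -1.5]
force: [0.1, -0.9, -0.2]
grip_width: 0.0258
```

```bash
python3 go.py .572 .2155 .29 -2
```

```text
t 47.35 shift now-axes cm [3.46 4.31 8.57] target-axes [3.64 4.19 8.55] turn deg [-0.54 -0.98  0.51] F [ 0.05 -0.95 -0.16] q [  12.03   14.74  -50.46   75.44   11.54   93.85 -127.96]
```

Request:
servo_tool --plan '[[0.3, [1.2, 1.4, 1], [-0.5, -1, 0.5]], [0.3, [1.2, 1.5, 1.5], [0, 0, 0]], [0.3, [1.2, 1.5, 1.5], [0, 0, 0]], [0.3, [0, 0, 1.5], [0, 0, 0]], [0.3, [0, 0, 1], [0, 0, 0]], [0.3, [0, 0, 0], [0, 0, 0]], [0.3, [0, 0, 0], [0, 0, 0]]]'

```text
time_s: 47.93
tool_pos: [0.5699, 0.2136, 0.3133]
tool_rot: [-179.8, -0.3, -3.3]
force: [0.4, 0.4, 0.9]
grip_width: 0.0262
```

```bash
python3 go.py .572 .2155 .227 -2
```

```text
t 47.93 shift now-axes cm [ 0.15 -0.18  8.63] target-axes [ 0.2  -0.2   8.63] turn deg [-0.15 -0.27 -1.27] F [0.39 0.36 0.87] q [  15.28   17.05  -48.41   79.92   12.71   88.3  -125.43]
```

Request:
servo_tool --plan '[[0.3, [0.2, -0.1, 0], [0, 0, -1.2]], [0.3, [0, 0, 1.5], [0, 0, 0]], [0.3, [0, 0, 1.5], [0, 0, 0]], [0.3, [0, 0, 0], [0, 0, 0]]]'

```text
time_s: 48.27
tool_pos: [0.5727, 0.2181, 0.2876]
tool_rot: [-179.7, -0.7, -1.8]
force: [0.7, 0.3, -0.1]
grip_width: 0.0261
```

```bash
python3 go.py .572 .2147 .227 -2
```

```text
t 48.27 shift now-axes cm [-0.13  0.37  6.06] target-axes [-0.05  0.34  6.06] turn deg [-0.32 -0.67  0.21] F [ 0.73  0.29 -0.14] q [  15.26   17.64  -48.52   82.31   13.27   85.17 -124.64]
```

Request:
servo_tool --plan '[[0.3, [-0.1, 0.4, 0.3], [-0.3, -0.7, 0]], [0.3, [0, 0, 1], [0, 0, 0]], [0.3, [0, 0, 1], [0, 0, 0]], [0.3, [0, 0, 0], [0, 0, 0]]]'

```text
time_s: 48.6
tool_pos: [0.5723, 0.2161, 0.2668]
tool_rot: [-179.9, -0.2, -1.6]
force: [0.3, -0.7, -0.8]
grip_width: 0.0261
```

```bash
python3 go.py .572 .2147 .227 -2
```

```text
t 48.6 shift now-axes cm [-0.04  0.15  3.98] target-axes [-0.02  0.15  3.98] turn deg [-0.12 -0.18  0.37] F [ 0.31 -0.66 -0.78] q [  15.26   18.36  -48.3    83.94   13.69   83.57 -124.69]
```

Request:
servo_tool --plan '[[0.3, [0, 0.15, 0.8], [0, 0, 0]], [0.3, [0, 0, 1], [0, 0, 0]], [0.3, [0, 0, 1], [0, 0, 0]], [0.3, [0, 0, 0.8], [0, 0, 0]], [0.3, [0, 0, 0.2], [0, 0, 0]], [0, [0, 0, 0], [0, 0, 0]], [0, [0, 0, 0], [0, 0, 0]], [0, [0, 0, 0], [0, 0, 0]], [0, [0, 0, 0], [0, 0, 0]], [0, [0, 0, 0], [0, 0, 0]], [0, [0, 0, 0], [0, 0, 0]], [0, [0, 0, 0], [0, 0, 0]]]' --force 30

```text
time_s: 49.6
tool_pos: [0.572, 0.2153, 0.2242]
tool_rot: [-179.8, -0.1, -1.6]
force: [-0.4, 0.1, -1.4]
grip_width: 0.0091
```

```bash
python3 cv.py
```

```text
[0.57196765 0.2153101  0.22415583] 1.5811073230978117 0.1586138121952393 [-0.3573185   0.13734911 -1.39609536] [-1.798e+02 -1.000e-01 -1.600e+00] [  15.3   19.4  -47.9   87.7   14.5   79.1 -125.2]
```

Request:
servo_tool --plan '[[0, [0, 1.55, -0.4], [0, 0, 0]], [0, [0, 1.55, -0.25], [0, 0, 0]], [0, [0, 1.6, -0.1], [0, 0, 0]], [0, [0, 1.6, 0.05], [0, 0, 0]], [0, [0, 1.55, 0.2], [0, 0, 0]], [0, [0, 0, 0], [0, 0, 0]]]'

```text
time_s: 50.1
tool_pos: [0.5696, 0.148, 0.2326]
tool_rot: [-178.7, -0.4, -1.0]
force: [-0.2, -3.1, -6.3]
grip_width: 0.0089
```

```bash
python3 cv.py
```

```text
[0.56959433 0.14798735 0.23259741] 1.1521207875582442 0.16008037203487227 [-0.24617293 -3.09473735 -6.32228275] [-178.7   -0.4   -1. ] [  23.6   15.2  -47.5   90.8   10.4   78.1 -115.8]
```

Request:
servo_tool --plan '[[0, [0.05, 1.55, 0.3], [0, 0, 0]], [0, [0.05, 1.5, 0.45], [0, 0, 0]], [0, [0, 1.45, 0.6], [0, 0, 0]], [0, [0, 1.4, 0.75], [0, 0, 0]], [0, [0, 1.3, 0.9], [0, 0, 0]], [0, [0, 1.2, 1], [0, 0, 0]], [0, [0, 0, 0], [0, 0, 0]]]'

```text
time_s: 50.68
tool_pos: [0.5666, 0.07, 0.199]
tool_rot: [-178.7, -0.4, -0.7]
force: [3.3, 1.1, -11.6]
grip_width: 0.0088
```

```bash
python3 cv.py
```

```text
[0.56659208 0.07002209 0.19899467] 0.611602441556542 0.15780739767589153 [  3.34763388   1.14978961 -11.5616591 ] [-178.7   -0.4   -0.7] [  30.6   13.6  -45.4   95.8    8.8   74.  -107. ]
```

Request:
servo_tool --plan '[[0, [0.1, 1.2, 1.05], [0, 0, 0]], [0, [0.1, 1.1, 1.15], [0, 0, 0]], [0, [0.1, 1, 1.25], [0, 0, 0]], [0, [0, 0.85, 1.35], [0, 0, 0]], [0, [0, 0.7, 1.4], [0, 0, 0]], [0, [0, 0.5, 1.4], [0, 0, 0]], [0, [0, 0, 0.3], [0, 0, 0]]]'

```text
time_s: 51.27
tool_pos: [0.5645, 0.0155, 0.1192]
tool_rot: [-179.2, 0.2, -0.6]
force: [-1.1, -4.3, 2.5]
grip_width: 0.009
```

```bash
python3 cv.py
```

```text
[0.56445994 0.0155499  0.11919358] -0.012385252171442596 0.15694889807573292 [-1.09914855 -4.28474769  2.50528036] [-179.2    0.2   -0.6] [  33.2   17.2  -42.9  101.4   11.9   66.3 -103.8]
```

Request:
servo_tool --plan '[[0, [0, 0, 0.4], [0, 0, 0]], [0, [0, 0, 0.4], [0, 0, 0]], [0, [0, 0, 0], [0, 0, 0]], [0.4, [0, 0, 0], [0, 0, 0]], [0.4, [0, 0, 0], [0, 0, 0]], [0.4, [0, 0, 0], [0, 0, 0]], [0.4, [0, 0, 0], [0, 0, 0]], [0.4, [0, 0, -1.5], [0, 0, 0]], [0.4, [0, 0, -2.5], [0, 0, 0]], [0.4, [0, 0, -2], [0, 0, 0]], [0.4, [0, 0, 0], [0, 0, -7]], [0.4, [0, 0, 0], [0, 0, -7]], [0.4, [0, 0, 0], [0, 0, -7]], [0.4, [0, 0, 0], [0, 0, -7]], [0.4, [0, 0, 0], [0, 0, -7]], [0.4, [0, 0, 0], [0, 0, -7]], [0.4, [0, 0, 0], [0, 0, -7]], [0.4, [0, 0, 0], [0, 0, -7]], [0.4, [0, 0, 0], [0, 0, -7]], [0.4, [0, 0, 0], [0, 0, -7]]]'

```text
time_s: 52.93
tool_pos: [0.5723, 0.0282, 0.183]
tool_rot: [179.6, -1.3, 71.6]
force: [-0.2, 0.2, 0.2]
grip_width: 0.0349
```

Request:
servo_tool --plan '[[0.5, [0, 0, 0], [0, 0, -7]], [0.5, [0, 0, 0], [0, 0, -7]], [0.5, [0, 0, 0], [0, 0, -7]], [0.5, [0, 0, 0], [0, 0, -7]], [0.5, [0, 0, 0], [0, 0, -7]], [0.5, [0, 0, 0], [0, 0, -7]], [0.5, [0, 0, 0], [0, 0, -7]], [0.5, [0, 0, 0], [0, 0, -7]], [0.5, [0, 0, 0], [0, 0, -7]], [0.5, [0, 0, 0], [0, 0, -7]], [0.5, [0, 0, 0], [0, 0, 0]]]'

```text
time_s: 53.85
tool_pos: [0.5762, 0.0355, 0.1848]
tool_rot: [177.9, 0.1, 143.4]
force: [-0.1, 0.2, -0.0]
grip_width: 0.0435
```

```bash
python3 go.py .659 .026 .15 178;python3 go.py .48 .0325 .15 178; python3 - <<'E'
from h import *
d=cam("scene")
e=np.load("scene.npy",allow_pickle=True).item()
# compare cover edge: hinge corner stays, free far corner pixel patch difference
a=d["image"][215:260,205:250]; b=e["image"][215:260,205:250]
print(np.abs(a.astype(int)-b).mean())
E
```

```text
t 53.85 shift now-axes cm [-7.21  4.04  3.64] target-axes [-8.31 -0.66  3.48] turn deg [  2.01   0.74 -34.56] F [-0.1   0.19 -0.  ] q [ 50.73  22.71 -68.6   96.33  20.68  74.17  31.96]
t 53.85 shift now-axes cm [ 7.55 -6.09  3.24] target-axes [ 9.6  -0.64  3.48] turn deg [  2.01   0.74 -34.56] F [-0.1   0.19 -0.  ] q [ 50.73  22.71 -68.6   96.33  20.68  74.17  31.96]
10.616131687242799
```

Request:
servo_tool --plan '[[0.5, [0, 0, 0], [2, 0.7, 0]], [0.5, [-1.8, 1, 0], [0, 0, 0]], [0.5, [-1.9, 1.2, 0], [0, 0, 0]], [0.5, [-1.9, 1.2, 0], [0, 0, 0]], [0.5, [-1.9, 1.2, 0], [0, 0, 0]], [0.5, [0, 0, 0], [0, 0, -5]], [0.5, [0, 0, 0], [0, 0, -5]], [0.5, [0, 0, 0], [0, 0, 0]]]'

```text
time_s: 54.57
tool_pos: [0.6691, 0.0278, 0.183]
tool_rot: [179.8, -0.5, 151.8]
force: [-0.8, 0.2, -0.2]
grip_width: 0.0436
```

```bash
python3 go.py .659 .0265 .14 155
```

```text
t 54.57 shift now-axes cm [ 0.79 -0.61  4.31] target-axes [ 0.86 -0.54  4.3 ] turn deg [ 0.19 -0.54 -3.22] F [-0.77  0.2  -0.21] q [ 37.42  35.61 -62.3   81.09  30.85  82.05  37.19]
```

Request:
servo_tool --plan '[[0.5, [0.4, -0.3, 0.5], [0, -0.5, -6]], [0.5, [0.4, -0.3, 1], [0, 0, -7]], [0.5, [0, 0, 1], [0, 0, -7]], [0.5, [0, 0, 0.8], [0, 0, -5]], [0.5, [0, 0, 0], [0, 0, 0]], [0.5, [0, 0, 0], [0, 0, 0]]]'

```text
time_s: 55.07
tool_pos: [0.6593, 0.0277, 0.1497]
tool_rot: [179.7, 0.2, 176.2]
force: [0.6, -0.2, -0.6]
grip_width: 0.0433
```

```bash
python3 go.py .659 .0265 .107 177
```

```text
t 55.07 shift now-axes cm [ 0.04 -0.15  4.27] target-axes [ 0.03 -0.12  4.27] turn deg [ 0.27  0.19 -0.78] F [ 0.62 -0.22 -0.6 ] q [ 40.83  38.15 -66.74  85.48  35.11  79.26  58.45]
```

Good alignment; descend and close.

Request:
servo_tool --plan '[[0.5, [0, -0.1, 1], [0.3, 0.2, -0.8]], [0.5, [0, 0, 1], [0, 0, 0]], [0.5, [0, 0, 1], [0, 0, 0]], [0.5, [0, 0, 0.8], [0, 0, 0]], [0.5, [0, 0, 0.2], [0, 0, 0]], [0, [0, 0, 0], [0, 0, 0]], [0, [0, 0, 0], [0, 0, 0]], [0, [0, 0, 0], [0, 0, 0]], [0, [0, 0, 0], [0, 0, 0]], [0, [0, 0, 0], [0, 0, 0]], [0, [0, 0, 0], [0, 0, 0]], [0, [0, 0, 0], [0, 0, 0]], [0, [0, 0, 0], [0, 0, 0]], [0, [0, 0, 0], [0, 0, 0]], [0, [0, 0, 0], [0, 0, 0]], [0, [0, 0, 0], [0, 0, 0]], [0, [0, 0, 0], [0, 0, 0]]]' --force 30

```text
time_s: 56.48
tool_pos: [0.66, 0.0255, 0.1072]
tool_rot: [-179.8, 0.1, 176.3]
force: [-0.5, -0.8, -1.0]
grip_width: 0.0095
```

```bash
python3 go.py .659 .0265 .107 88
```

```text
t 56.48 shift now-axes cm [0.11 0.09 0.02] target-axes [ 0.09 -0.1   0.02] turn deg [-0.1   0.24 88.27] F [-0.46 -0.84 -1.02] q [ 39.92  40.13 -64.86  87.77  37.22  75.93  57.26]
```

Request:
servo_tool --plan '[[0, [0, 0, 0], [0, 0, 6]], [0, [0, 0, 0], [0, 0, 6]], [0, [0, 0, 0], [0, 0, 6]], [0, [0, 0, 0], [0, 0, 6]], [0, [0, 0, 0], [0, 0, 6]], [0, [0, 0, 0], [0, 0, 6]], [0, [0, 0, 0], [0, 0, 6]], [0, [0, 0, 0], [0, 0, 6]], [0, [0, 0, 0], [0, 0, 6]], [0, [0, 0, 0], [0, 0, 6]], [0, [0, 0, 0], [0, 0, 6]], [0, [0, 0, 0], [0, 0, 6]], [0, [0, 0, 0], [0, 0, 6]], [0, [0, 0, 0], [0, 0, 5]], [0, [0, 0, 0], [0, 0, 0]], [0, [0, 0, 0], [0, 0, 0]]]'

```text
time_s: 57.82
tool_pos: [0.6604, 0.0258, 0.1071]
tool_rot: [179.8, 0.3, 89.4]
force: [-0.2, -0.0, -1.1]
grip_width: 0.0096
```

```bash
python3 go.py .659 .0265 .107 88
```

```text
t 57.82 shift now-axes cm [ 0.07 -0.14  0.01] target-axes [ 0.06 -0.14  0.01] turn deg [0.19 0.25 1.39] F [-0.17 -0.04 -1.14] q [ 30.67  31.95 -48.28  88.13  25.    71.   -22.1 ]
```

Request:
servo_tool --plan '[[0.5, [0, 0, 0], [0, 0, 0]], [0.5, [0, 0, 0], [0, 0, 0]], [0.5, [0, 0, 0], [0, 0, 0]], [0.5, [0, 0, 0], [0, 0, 0]], [0.5, [0, 0, -1.5], [0, 0, 0]], [0.5, [0, 0, -2], [0, 0, 0]], [0.5, [0, 0, -2], [0, 0, 0]], [0.5, [0, -1.5, -0.5], [0, 0, 0]], [0.5, [0, -3, 0], [0, 0, 0]], [0.5, [0, -3, 0], [0, 0, 0]], [0.5, [0, -3, 0], [0, 0, 0]], [0.5, [0, -3, 0], [0, 0, 0]], [0.5, [0, -2.5, 0], [0, 0, 0]], [0.5, [0, 0, 0], [0, 0, -7]], [0.5, [0, 0, 0], [0, 0, -7]], [0.5, [0, 0, 0], [0, 0, -7]], [0.5, [0, 0, 0], [0, 0, -7]], [0.5, [0, 0, 0], [0, 0, -7]], [0.5, [0, 0, 0], [0, 0, -7]], [0.5, [0, 0, 0], [0, 0, 0]]]'

```text
time_s: 59.48
tool_pos: [0.4966, 0.0342, 0.1848]
tool_rot: [179.7, 1.2, 133.6]
force: [0.1, 0.7, -0.3]
grip_width: 0.0433
```

```bash
python3 go.py .48 .0322 .15 177
```

```text
t 59.48 shift now-axes cm [ 1.07 -1.36  3.45] target-axes [ 1.65 -0.29  3.48] turn deg [ -0.17   1.23 -43.39] F [ 0.12  0.71 -0.31] q [ 52.05   4.28 -61.09 106.36   4.82  70.72  33.11]
```

Request:
servo_tool --plan '[[0.5, [0.5, -0.7, 0.5], [0, 1.2, 0]], [0.5, [0.5, -0.7, 1], [0, 0, 0]], [0.5, [0, 0, 0.8], [0, 0, -7]], [0.5, [0, 0, 0], [0, 0, -7]], [0.5, [0, 0, 0], [0, 0, -7]], [0.5, [0, 0, 0], [0, 0, -7]], [0.5, [0, 0, 0], [0, 0, -7]], [0.5, [0, 0, 0], [0, 0, -5]], [0.5, [0, 0, 0], [0, 0, 0]], [0.5, [0, 0, 0], [0, 0, 0]]]'

```text
time_s: 60.32
tool_pos: [0.4817, 0.0362, 0.1686]
tool_rot: [179.9, 0.7, 173.9]
force: [-0.7, -0.3, -0.1]
grip_width: 0.0433
```

```bash
python3 go.py .48 .0322 .107 177
```

```text
t 60.32 shift now-axes cm [ 0.2  -0.42  6.16] target-axes [ 0.15 -0.41  6.16] turn deg [ 0.04  0.67 -3.06] F [-0.66 -0.32 -0.08] q [ 55.02   2.95 -63.13 109.09   2.93  68.94  74.83]
```

Request:
servo_tool --plan '[[0.5, [0.2, -0.4, 0.5], [0, 0.7, -3]], [0.5, [0, 0, 1], [0, 0, 0]], [0.5, [0, 0, 1], [0, 0, 0]], [0.5, [0, 0, 0], [0, 0, 0]]]'

```text
time_s: 60.65
tool_pos: [0.4804, 0.033, 0.1435]
tool_rot: [-180.0, 0.1, 176.2]
force: [-1.1, -0.1, -0.6]
grip_width: 0.0433
```

```bash
python3 go.py .48 .0322 .107 177
```

```text
t 60.65 shift now-axes cm [ 0.05 -0.08  3.65] target-axes [ 0.04 -0.08  3.65] turn deg [-0.03  0.14 -0.79] F [-1.1  -0.13 -0.63] q [ 54.01   5.76 -63.07 110.65   5.65  66.71  75.04]
```

Request:
servo_tool --plan '[[0.5, [0, -0.1, 1], [0, 0, -0.8]], [0.5, [0, 0, 1], [0, 0, 0]], [0.5, [0, 0, 0.9], [0, 0, 0]], [0.5, [0, 0, 0.5], [0, 0, 0]], [0.5, [0, 0, 0], [0, 0, 0]], [0, [0, 0, 0], [0, 0, 0]], [0, [0, 0, 0], [0, 0, 0]], [0, [0, 0, 0], [0, 0, 0]], [0, [0, 0, 0], [0, 0, 0]], [0, [0, 0, 0], [0, 0, 0]], [0, [0, 0, 0], [0, 0, 0]], [0, [0, 0, 0], [0, 0, 0]], [0, [0, 0, 0], [0, 0, 0]], [0, [0, 0, 0], [0, 0, 0]], [0, [0, 0, 0], [0, 0, 0]], [0, [0, 0, 0], [0, 0, 0]], [0, [0, 0, 0], [0, 0, 0]]]'

```text
time_s: 62.07
tool_pos: [0.4802, 0.0321, 0.1054]
tool_rot: [-180.0, 0.1, 176.8]
force: [0.4, -0.5, -0.2]
grip_width: 0.0101
```

```bash
python3 go.py .48 .0322 .107 88
```

```text
t 62.07 shift now-axes cm [ 0.02  0.01 -0.16] target-axes [ 0.01 -0.02 -0.16] turn deg [ 0.07  0.12 88.83] F [ 0.37 -0.46 -0.17] q [ 51.95   9.62 -62.35 113.1    9.67  62.63  72.29]
```

Request:
servo_tool --plan '[[0, [0, 0, 0], [0, 0, 6]], [0, [0, 0, 0], [0, 0, 6]], [0, [0, 0, 0], [0, 0, 6]], [0, [0, 0, 0], [0, 0, 6]], [0, [0, 0, 0], [0, 0, 6]], [0, [0, 0, 0], [0, 0, 6]], [0, [0, 0, 0], [0, 0, 6]], [0, [0, 0, 0], [0, 0, 6]], [0, [0, 0, 0], [0, 0, 6]], [0, [0, 0, 0], [0, 0, 6]], [0, [0, 0, 0], [0, 0, 6]], [0, [0, 0, 0], [0, 0, 6]], [0, [0, 0, 0], [0, 0, 6]], [0, [0, 0, 0], [0, 0, 5]], [0, [0, 0, 0], [0, 0, 1]], [0, [0, 0, 0], [0, 0, 0]]]'

```text
time_s: 63.4
tool_pos: [0.4805, 0.0323, 0.1054]
tool_rot: [179.9, 0.1, 88.8]
force: [-0.8, -0.6, -1.2]
grip_width: 0.0102
```

```bash
python3 go.py .48 .0322 .107 88
```

```text
t 63.4 shift now-axes cm [-0.01 -0.05 -0.16] target-axes [-0.01 -0.05 -0.16] turn deg [0.15 0.07 0.84] F [-0.76 -0.6  -1.23] q [ 42.68   7.38 -52.01 113.27   6.67  62.21 -13.36]
```

Release, rise and back off towards -y, then a last look.

Request:
servo_tool --plan '[[0.5, [0, 0, 0], [0, 0, 0]], [0.5, [0, 0, 0], [0, 0, 0]], [0.5, [0, 0, 0], [0, 0, 0]], [0.5, [0, 0, 0], [0, 0, 0]], [0.5, [0, 0, -1.5], [0, 0, 0]], [0.5, [0, 0, -2.5], [0, 0, 0]], [0.5, [0, 0, -3], [0, 0, 0]], [0.5, [0, 0, -3], [0, 0, 0]], [0.5, [0, 0, -3], [0, 0, 0]], [0.5, [-3, 0, 0], [0, 0, 0]], [0.5, [-3.5, 0, 0], [0, 0, 0]], [0.5, [-3.5, 0, 0], [0, 0, 0]], [0.5, [-3.5, 0, 0], [0, 0, 0]], [0.5, [-3.5, 0, 0], [0, 0, 0]], [0.5, [-3.5, 0, 0], [0, 0, 0]], [0.5, [-2, 0, 0], [0, 0, 0]], [0.5, [0, 0, 0], [0, 0, 0]], [0.5, [0, 0, 0], [0, 0, 0]]]'

```text
time_s: 64.9
tool_pos: [0.4799, -0.1982, 0.2433]
tool_rot: [179.6, 0.1, 90.2]
force: [-0.5, -0.0, -0.4]
grip_width: 0.0438
```

```bash
python3 - <<'E'
from h import *
d=cam("scene");t=cam("top")
b=np.zeros((480,800,3),np.uint8)
b[:,:400]=cv2.resize(d["image"][165:285,225:325],(400,480),interpolation=cv2.INTER_CUBIC)
b[:,402:]=cv2.resize(t["image"][135:231,190:270],(398,480),interpolation=cv2.INTER_CUBIC)
cv2.imwrite("pics/b3.png",(np.power(b/255.,.7)*255).astype(np.uint8))
E
```

```text
(no output)
```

View pics/b3.png

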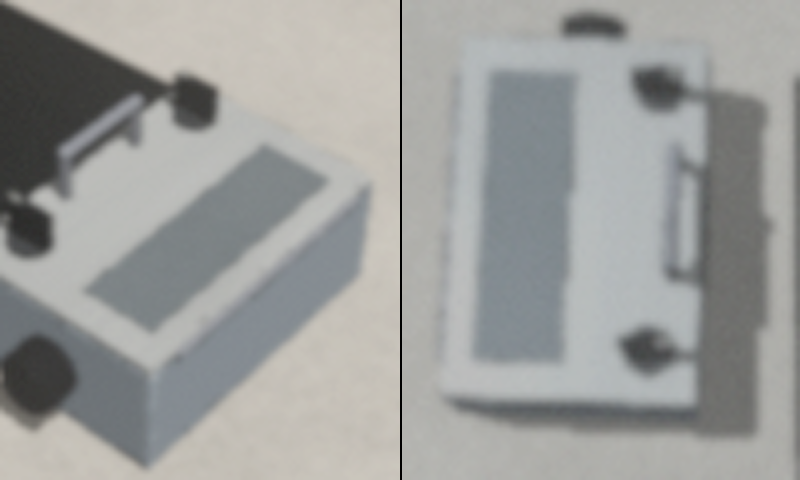

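The last picture shows the cover flush on the box. Both wings, at about (660,88) and (650,350) in the top view, are square to the free edge, as they were at the start.

```bash
python3 -c "
from cell import env
print(env.sign_off())"
```

```text
the job is handed in; nothing more can be done
None
```

I fitted both cartridges that were present, shut the cover and turned both fasteners back to locked. I handed the job in at about 65 s; no verdict is reported.

- **Order of work:** I unlocked both fasteners, swung the cover to about 1.57 rad, and seated the cartridges on the third and second spindles (seat2 and seat1). I then shut the cover by its handle and locked both fasteners.
- **Knocked cartridge:** the nearer one moved about 5 cm while I was opening the cover, so I measured it again before picking it up.
- **Last checks:**
  - Before I shut the cover, the top view showed both cartridges upright on their spindles. I released each with the gripper about 55 mm above the bench, the height at which the underside rests on the seat.
  - After locking, the picture showed the cover flush and both wings square to the free edge. The tool's yaw put both within about 0.03 rad of locked.
  - The arm ended well clear of everything.
- **Not checked or off plan:**
  - I did not measure the bystanders' positions again at the end, but nothing I did went near them.
  - My first grip on the far fastener caught its base disc instead of the wing. The wing turned with it, and I regripped to finish the turn.

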